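# Ready the swing mill for brushing out

### The arm

A 6-joint arm with a two-finger parallel gripper is mounted at the origin on the work surface. World frame = base frame: x ahead of the robot, y to its left, z up, the work surface at z = 0. Lengths are in m, angles in rad, forces in N, time in s.
With the tool pointing down it reaches from about 0.35 to 0.875 m from the base axis. Payload 15.5 kg.
Tool frame: the origin (TCP) lies at the very end of the fingers, on their centre line; the grasp point (between the pads) lies 19 mm behind it; y points along the fingers, x is the direction in which the jaws open and shut, and the axes are right-handed (so a half turn about y gives the same grasp; the last joint's range is limited). The gripper opens to 85 mm and grips with 20 to 120 N. Pads are 22 mm wide; open, the fingers measure 114 mm over their backs; the gripper's body (76 mm by 85 mm) begins 54 mm behind the grasp point. The pads swing forward as they close: fully open they stand 13 mm farther back than shut.
Start: joints at [-1.244, 0.494, 1.345, -0, 1.302, -0.096], TCP at [0.256, -0.57, 0.231] pointing down, gripper open.
Joint ranges: [-2.91, 2.91], [-0.82, 2.16], [0.22, 2.67], [-1.22, 4.37], [0.12, 2.79], [-3.08, 3.08]. Speed limits (rad/s): [1.89, 1.89, 2.57, 3.01, 3.01, 3.01].

### API

Orientations are given as [roll, pitch, yaw] about the fixed x, y, z axes, in that order (R = Rz(yaw) Ry(pitch) Rx(roll)).
In Python, from station import status, eyes, workorder gives the robot as it stands.
- The arm moves only by the tool jog_arm, never from a script. Its argument "series" is a list of rows, each an object of numbers: "rx", "ry", "rz": the turn, a rotation vector about the tool's x, y, z in degrees; "dx", "dy", "dz": the shift along the tool's x, y, z in mm; "fingers": the closure, from -1 (fully open) to 1 (shut), so that 0 is half open. In form: [{"rx": .., "ry": .., "rz": .., "dx": .., "dy": .., "dz": .., "fingers": ..}, ...]. A call has 1 to 10 rows; each row is the pose to reach, as a shift and turn from the pose measured when the call began, along the tool's axes at that moment; what a row does not reach only later rows make up. A row lasts 1/12 s, in which the tool goes at most 41.7 mm and 7.16 degrees, less where a joint would pass 70% of its speed; a pose out of reach is approached as far as the arm can. A call with a gripper value outside its range is refused whole. The fingers move at their own pace and stop on an object; the grip force is fixed at half the most. Time passes only in rows, so rows that repeat a pose let the fingers close. It gives the time, the measured TCP pose, the force and the opening at its end, in the units of the state.
- status.get_state(): the state, without advancing time (a new reading comes with each control period).
- eyes.snapshot(name): name is "scene" or "top"; returns a dict with "frame" (400x640x3 uint8, blue, green, red), "K" (3x3 intrinsics, pixels), "R" (3x3) and "t" (3): a world point X has camera coordinates R X + t. Camera axes: x right, y down, z forward; pixel columns grow to the right and rows downward; lengths in m; the calibration is good to about 2 mm. A picture is of the moment at which its call begins. There is no depth.
- workorder.close_job(): hands the job in, once; it reports no verdict.
The state is a dict: "clock": time; "q": joint angles; "qvel": joint speeds; "effort": joint torques, N m; "tool_pos": TCP position; "eef_rot": TCP orientation; "ft_force": force on the tool from outside, world axes, zero at the start; "moment": the same for the moment, N m; "finger_gap": opening from 0.0 (shut) to 1.0 (fully open).
Only numpy, scipy, OpenCV 4.12 (cv2) and the standard library are available. Lean on these libraries where they do the work, as an engineer would, in place of code of your own. Each camera call takes 0.05 s, during which the arm holds its last target.

### The job

Get the mill ready for brushing out. Hook a fingertip behind the far rim of the metal tray and drag it along the table, without lifting it, until it lies square and close beside the mill's foot, on the side the drum tips to, and centred on it, then lift the lid off the drum and set it down, handle up, on the round cork mat. Then swing the drum right over with its lever until it stops, its mouth over the tray, and lay the brush flat in the tray; go gently and leave the other things on the table where they are.

Things in the scene. Friction and masses are not known exactly. Their poses are not given: they have to be found in the camera images.
- mill: Fixed grey cradle: foot plate 150 mm along x, 120 mm along y, 8 mm thick; a cheek at each end in x (outer faces x = -69 and +69 mm), 175 mm tall. Origin: centre of the foot's underside; z up, x roughly away from the robot. The drum turns about an axis along x, 140 mm above the origin. The tray belongs against or close beside the foot's long -y side, both centred on each other in x.
- drum (a joint): Drum angle, rad: 0 = upright, mouth up; grows as the drum tips to the cradle's -y side (about the cradle's +x); end stop at 1.85 (106 degrees), the mouth then points slightly down, its lower edge 95 mm out sideways from the axis and 55 mm above the table. Balanced, stays where it is left; the lever needs about 5 N.
- drum_mouth (a point): Centre of the drum's open mouth (under the lid at the start), 115 mm from the tipping axis. Steel drum of 110 mm outer and 102 mm inner diameter, with a 72 mm thick motor hanging under the axis. The point's z axis points out of the mouth.
- lever_grip (a point): Middle of the round white grip of the tipping lever, 66 mm long, 18 mm thick, along the cradle's x. Fixed to the drum; circles the tipping axis at 90 mm radius, 121 mm from the cradle's origin in +x. Upright: 78 mm to +y of the axis and 45 mm above it; at the stop: 65 mm to -y, 63 mm above. The lever's arm joins the grip's near (-x) end, 39 mm from its middle.
- tray: Open rectangular metal tray, 174 mm along its x, 244 mm along its y over the rim, 32 mm high, 3 mm floor and walls, outward rim 7 mm wide and 4 mm thick all round. About 0.5 kg, loose on the table. Origin: centre of the underside; x points roughly away from the robot, z up.
- tray_far_rim: The tray's far wall with its rim, part of the tray. Origin: middle of the far rim, at its top, 83.5 mm from the tray's origin along the tray's x and 32 mm up; the outer edge of the rim is 3.5 mm farther out. The table behind it is clear for 40 mm at the start.
- lid: Round steel lid of the drum: flange 113 mm across with a plug 94 mm across and 12 mm deep below it that hangs loosely inside the drum. About 0.35 kg. Origin: centre of the plug's underside; z up. Lies loose on the drum at the start.
- lid_handle (a point): Middle of the bar handle on the lid: bar 96 mm long along the lid's x, 14 mm wide along its y, 10 mm thick, 51 mm above the plug's underside, 24 mm of free height between the lid and the bar's lower face.
- mat: Fixed round cork mat, 170 mm across, 6 mm thick, lying on the table. Origin: centre of the underside. The lid belongs on it, its plug resting on the cork.
- brush: Flat brush with a light wooden handle, steel ferrule and bristles, 150 mm long along its x, 18 mm thick; loose, lying on the table. Origin: on its underside, 75 mm from either end. Bristles towards +x.
- brush_middle (a point): Middle of the brush, half-way up (9 mm above its underside), on the wooden handle 24 mm wide, 17 mm from the ferrule.
- scoop: Wooden scoop, about 150 mm long with an open box end; leave it alone. It may lie where the brush might be.
- amber_jar: Amber glass jar with black cap, 95 mm tall; leave it alone.
- canister: White canister, 110 mm tall; leave it alone.
- tin: Flat black round tin, 72 mm across, 35 mm tall; leave it alone.
- cup: White cup, 75 mm tall; leave it alone.
- card_stand: Clear card stand, 130 mm tall; leave it alone.
- spice_jar: Small glass jar with a steel cap, 80 mm tall; leave it alone.
Mind the look-alikes: they are no part of the job. Of the things that look like the mat, the smaller one is meant.

How it is judged:
By the outcome, as a careful person would: the job done as asked, in the order asked, and still so for the second after the job is handed in, with the robot touching nothing.
It also fails if it takes over 72 s, if anything falls off the work surface, if the arm or the gripper's body presses on something with over 40 N, if the wrist force passes 120 N, or if a joint passes its speed limit or range.

## Working session

There is one attempt and no reset: what is moved stays moved. The work goes in short steps, Python scripts to look and compute and a tool call to move; the robot and the scene stay as the last step left them, time stands still between calls to the robot, and variables do not carry over. Pictures are saved under pics/ and viewed, and the job is handed in when it is done.

Besides the shell and the picture viewer there is one more tool, called as name(argument=value, ...) on one line, values as JSON. jog_arm: Moves the arm, as the interface text tells. Its arguments: {"type":"object","properties":{"series":{"type":"array","items":{"type":"object","properties":{"rx":{"type":"number"},"ry":{"type":"number"},"rz":{"type":"number"},"dx":{"type":"number"},"dy":{"type":"number"},"dz":{"type":"number"},"fingers":{"type":"number"}}}}},"required":["series"]}

```bash
ls -la; mkdir -p pics; cat > h.py <<'E'
import numpy as np, cv2, pickle
from station import status, eyes, workorder
def snap(tag):
    out={}
    for n in ("scene","top"):
        s=eyes.snapshot(n); out[n]=s; cv2.imwrite(f"pics/{tag}_{n}.png",s["frame"])
    pickle.dump(out,open(f"pics/{tag}.pkl","wb")); return out
def load(tag): return pickle.load(open(f"pics/{tag}.pkl","rb"))
def ray(s,px):
    d=np.linalg.inv(s["K"])@np.array([px[0],px[1],1.]); R=s["R"]; t=np.array(s["t"]).ravel()
    return -R.T@t, R.T@d
def onz(s,px,z):
    c,d=ray(s,px); return c+d*(z-c[2])/d[2]
def proj(s,X):
    c=s["R"]@np.asarray(X,float)+np.array(s["t"]).ravel(); p=s["K"]@c; return p[:2]/p[2]
def tri(s1,p1,s2,p2):
    A=[];b=[]
    for s,p in((s1,p1),(s2,p2)):
        c,d=ray(s,p); d=d/np.linalg.norm(d); P=np.eye(3)-np.outer(d,d); A.append(P); b.append(P@c)
    return np.linalg.lstsq(np.vstack(A),np.hstack(b),rcond=None)[0]
E
python3 - <<'E'
from h import *
np.set_printoptions(precision=4,suppress=True)
o=snap("a")
print(status.get_state())
for n in o: s=o[n]; print(n,s["K"],s["R"],s["t"],-s["R"].T@np.array(s["t"]).ravel())
E
```

```text
total 12
drwxr-xr-x  3 agent agent 4096 Dec  6 12:07 .
drwxr-xr-x 23 root  root  4096 Dec  6 12:07 ..
drwxr-xr-x  2 agent agent 4096 Dec  6 12:07 pics
{'clock': 0.1, 'q': array([-1.2435,  0.4942,  1.3461,  0.    ,  1.3025, -0.0955]), 'qvel': array([-0.0013, -0.0015, -0.0023,  0.0017, -0.0012, -0.0003]), 'effort': array([  0.0014, -88.3588, -38.4561,  -0.0002,   0.0052,   0.    ]), 'tool_pos': array([ 0.2563, -0.5696,  0.2307]), 'eef_rot': array([-1.5707,  0.0011, -1.148 ]), 'ft_force': array([-0.0052,  0.4159, -0.8084]), 'moment': array([0.0176, 0.0217, 0.0205]), 'finger_gap': 1.0038897733203012}
scene [[366.39     0.     323.4923]
 [  0.     366.39   195.9197]
 [  0.       0.       1.    ]] [[-0.6879  0.7256 -0.0157]
 [ 0.4964  0.4545 -0.7396]
 [-0.5295 -0.5166 -0.6728]] [ 0.349  -0.109   1.4876] [1.0819 0.5649 0.9258]
top [[477.0324   0.     320.8459]
 [  0.     477.0324 205.9989]
 [  0.       0.       1.    ]] [[-0.0246 -0.9995 -0.0188]
 [-0.9936  0.0265 -0.1099]
 [ 0.1103  0.0159 -0.9938]] [-0.0115  0.5201  1.5785] [ 0.3423 -0.0504  1.6256]
```

View pics/a_scene.png

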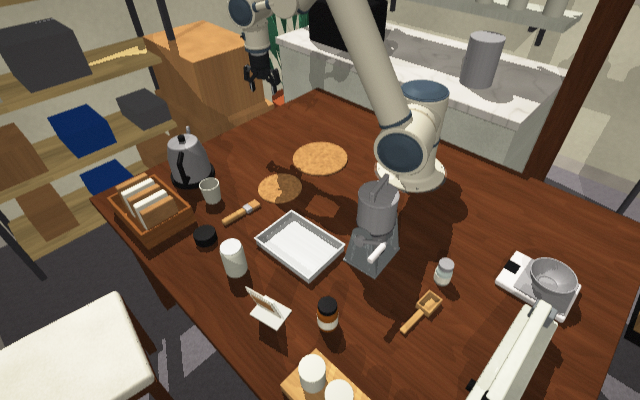

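View pics/a_top.png

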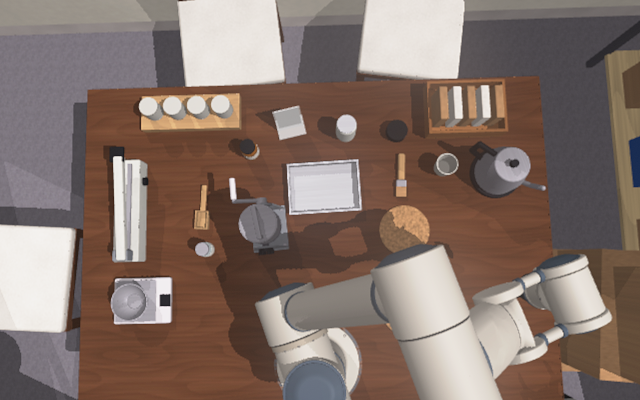

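```bash
python3 - <<'E'
from h import *
np.set_printoptions(precision=4,suppress=True)
o=load("a")
t=o["top"]["frame"];s=o["scene"]["frame"]
cv2.imwrite("pics/a1.png",cv2.resize(t[80:270,180:450],None,fx=2.9,fy=2.9,interpolation=cv2.INTER_CUBIC))
cv2.imwrite("pics/a2.png",cv2.resize(s[130:340,190:460],None,fx=2.8,fy=2.8,interpolation=cv2.INTER_CUBIC))
# cork masks in both
for n in o:
    f=o[n]["frame"]; hsv=cv2.cvtColor(f,cv2.COLOR_BGR2HSV)
    m=cv2.inRange(hsv,(8,90,130),(22,200,255))
    c,_=cv2.findContours(m,cv2.RETR_EXTERNAL,cv2.CHAIN_APPROX_NONE)
    for k in c:
        if cv2.contourArea(k)>150:
            P=np.array([onz(o[n],p[0],.006)[:2] for p in k]); (x,y),r=cv2.minEnclosingCircle(P.astype(np.float32))
            print(n,cv2.boundingRect(k),"c",round(x,4),round(y,4),"r",round(r,4))
E
```

```text
scene (280, 348, 91, 52) c 0.8525 0.33 r 0.1073
scene (400, 289, 43, 45) c 0.5226 0.3804 r 0.0826
scene (31, 213, 75, 45) c 1.0857 -0.6467 r 0.1174
scene (66, 187, 26, 20) c 0.9917 -0.8309 r 0.0537
scene (258, 174, 27, 29) c 0.4501 -0.314 r 0.0842
scene (292, 141, 56, 34) c 0.1927 -0.3237 r 0.1202
scene (26, 127, 123, 61) c 0.8441 -1.0526 r 0.2628
scene (0, 92, 54, 20) c 0.8858 -1.8224 r 0.1229
scene (73, 62, 50, 23) c 0.4847 -1.9226 r 0.1618
scene (88, 45, 67, 21) c 0.2595 -2.0603 r 0.2082
scene (143, 30, 27, 22) c -0.0837 -2.1143 r 0.2313
scene (173, 20, 72, 81) c -0.1265 -1.726 r 0.6962
top (599, 368, 34, 15) c -0.0586 -0.969 r 0.0547
top (601, 310, 16, 31) c 0.1032 -0.9703 r 0.0497
top (380, 205, 51, 43) c 0.4356 -0.3076 r 0.085
top (194, 185, 15, 45) c 0.5291 0.3847 r 0.078
top (141, 93, 100, 38) c 0.8629 0.4239 r 0.1829
top (467, 86, 10, 33) c 0.8724 -0.5558 r 0.0588
top (439, 86, 10, 34) c 0.8738 -0.4601 r 0.06
top (427, 79, 81, 55) c 0.8605 -0.5402 r 0.1629
```

View pics/a1.png

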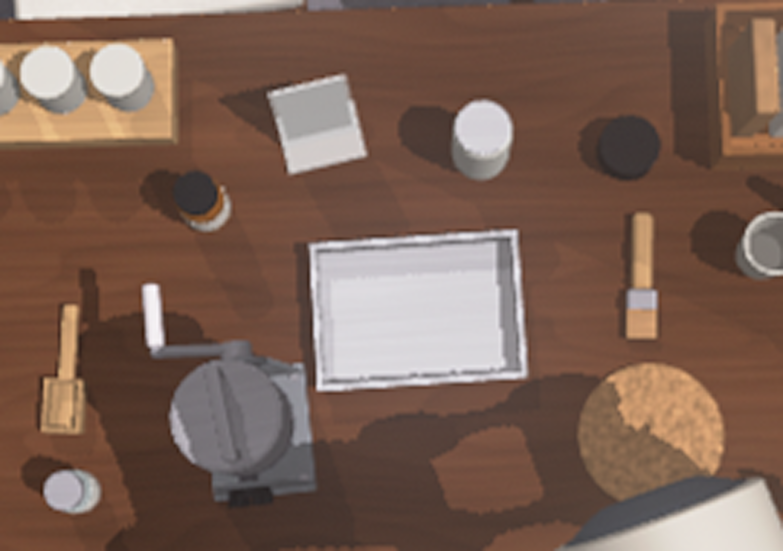

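View pics/a2.png

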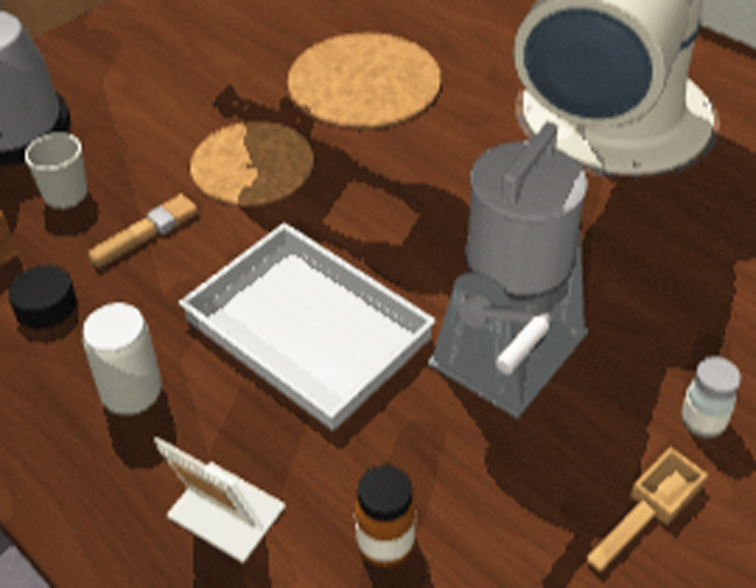

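```bash
python3 - <<'E'
from h import *
np.set_printoptions(precision=4,suppress=True)
o=load("a")
t=o["top"]["frame"];s=o["scene"]["frame"]
def crop(f,x,y,w,h,k,name):
    g=cv2.resize(f[y:y+h,x:x+w],None,fx=k,fy=k,interpolation=cv2.INTER_CUBIC)
    for i in range(0,w,10): cv2.putText(g,str(x+i),(i*k,8),0,.3,(0,255,255),1); cv2.line(g,(i*k,10),(i*k,14),(0,255,255),1)
    for i in range(0,h,10): cv2.putText(g,str(y+i),(0,i*k+4),0,.3,(0,255,255),1)
    cv2.imwrite(f"pics/{name}.png",np.clip(g.astype(float)*1.5,0,255).astype(np.uint8))
crop(t,220,165,90,95,6,"a3"); crop(s,330,165,80,115,5,"a4")
hsv=cv2.cvtColor(t,cv2.COLOR_BGR2HSV)
m=cv2.inRange(hsv,(0,0,90),(180,70,255)); m[:150]=0;m[225:]=0;m[:,:284]=0;m[:,370:]=0
c=max(cv2.findContours(m,cv2.RETR_EXTERNAL,cv2.CHAIN_APPROX_NONE)[0],key=cv2.contourArea)
P=np.array([onz(o["top"],p[0],.032)[:2] for p in c]).astype(np.float32)
print(cv2.boundingRect(c),cv2.minAreaRect(P),cv2.boxPoints(cv2.minAreaRect(P)))
E
```

```text
(286, 159, 76, 56) ((0.5854706764221191, -0.03590667247772217), (0.1776297390460968, 0.24718034267425537), 2.2449281215667725) [[ 0.4919  0.0841]
 [ 0.5016 -0.1629]
 [ 0.6791 -0.1559]
 [ 0.6694  0.0911]]
```

View pics/a3.png

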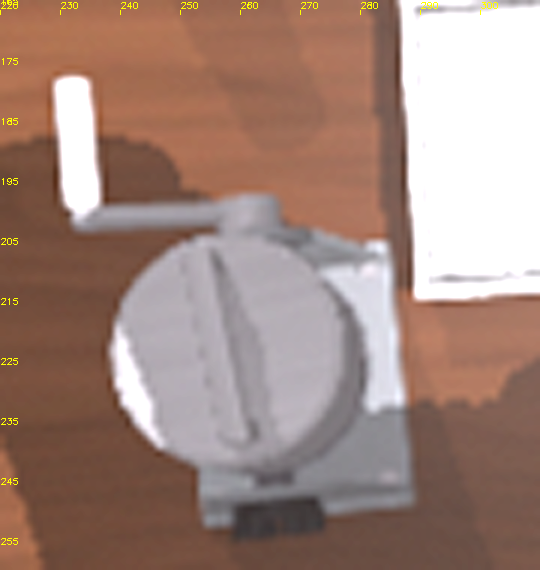

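View pics/a4.png

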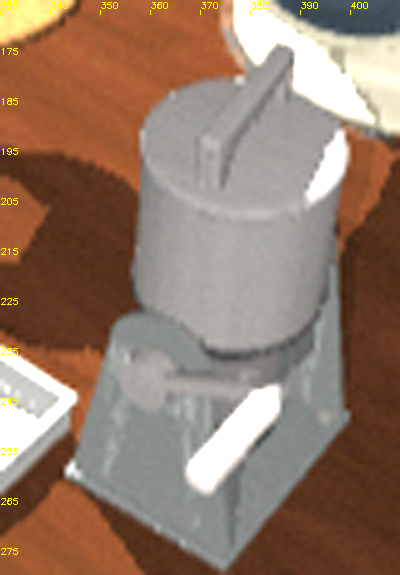

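```bash
python3 - <<'E'
from h import *
np.set_printoptions(precision=4,suppress=True)
o=load("a");T=o["top"];S=o["scene"]
print("top foot", [onz(T,p,.008)[:2] for p in((285,205.5),(288.5,248.3),(253.8,252))])
print("scn foot", [onz(S,p,.008)[:2] for p in((343.5,258.5),(374.5,278.5),(399,248))])
# lever grip ends: tri
print("grip joint end",tri(T,(233.5,198.5),S,(381,244)), "free",tri(T,(232,178.5),S,(369.5,261)))
# handle ends
print("handle far",tri(T,(255,207),S,(371.5,194)),"near",tri(T,(262,239),S,(387,174)))
print("grip ctr onz .185",onz(T,(232.5,188.5),.185),"handle near/far onz", onz(T,(260,239.5),.29),onz(T,(253,206.5),.29))
# lid circle
E
```

```text
top foot [array([0.5269, 0.098 ]), array([0.3808, 0.0885]), array([0.3713, 0.2063])]
scn foot [array([0.5286, 0.1067]), array([0.5221, 0.2234]), array([0.3762, 0.2095])]
grip joint end [0.533  0.2375 0.1863] free [0.5946 0.2451 0.1802]
handle far [0.4915 0.1595 0.2873] near [0.4001 0.1409 0.2893]
grip ctr onz .185 [0.5633 0.2418 0.185 ] handle near/far onz [0.4007 0.1438 0.29  ] [0.4942 0.1626 0.29  ]
```

```bash
cat >> h.py <<'E'
from scipy.spatial.transform import Rotation as Ro
def Rtool(a,tilt=0,taxis=None):
    """jaw x at world yaw a deg, fingers down; then tilt deg about world axis taxis"""
    a=np.radians(a); x=np.array([np.cos(a),np.sin(a),0]); y=np.array([0,0,-1.]); z=np.cross(x,y)
    R=np.column_stack([x,y,z])
    if tilt: R=Ro.from_rotvec(np.radians(tilt)*np.asarray(taxis)/np.linalg.norm(taxis)).as_matrix()@R
    return R
def pose(st=None):
    st=st or status.get_state(); return np.array(st["tool_pos"]),Ro.from_euler("xyz",st["eef_rot"]).as_matrix()
def rel(p,R,base=None):
    p0,R0=base or pose(); d=1000*R0.T@(np.asarray(p)-p0); r=np.degrees(Ro.from_matrix(R0.T@R).as_rotvec())
    print("d(mm)",np.round(d,1),"r(deg)",np.round(r,2),"dist",round(np.linalg.norm(d)),"ang",round(np.linalg.norm(r),1)); return d,r
def st():
    s=status.get_state(); print("t",round(s["clock"],2),"p",np.round(s["tool_pos"],4),"rpy",np.round(np.degrees(s["eef_rot"]),1),"F",np.round(s["ft_force"],1),"gap",round(s["finger_gap"],3),"q",np.round(s["q"],2))
E
python3 - <<'E'
from h import *
np.set_printoptions(precision=4,suppress=True)
o=load("a");T=o["top"];S=o["scene"]
mm=np.array([[.5277,.1024],[.3808,.0885],[.374,.208],[.5221,.2234]]); ob=np.array([[.075,-.06],[-.075,-.06],[-.075,.06],[.075,.06]])
c=mm.mean(0);d=mm-c; yaw=np.arctan2((ob[:,0]*d[:,1]-ob[:,1]*d[:,0]).sum(),(ob*d).sum()); print("mill",c,np.degrees(yaw))
for n,px,z in(("canister",(346,122),.11),("cardstand back-L",(275,109),.0),("card",(281,138),0.0),("cardR",(304,133),.0),("jar",(248,146),.095),("tin",(397,130),.035),("brush butt",(401,155),.018),("brush tip",(401.5,196),.012),("cup",(447,163),.075),("spice",(204,249),.08),("scoop",(200,228),.03)):
    print(n,onz(T,px,z))
print(proj(T,[.455,.156,.255]))
E
```

```text
mill [0.4511 0.1556] 4.600552117124161
canister [ 0.7836 -0.1148  0.11  ]
cardstand back-L [0.8699 0.1283 0.    ]
card [0.7651 0.1088 0.    ]
cardR [0.7806 0.0281 0.    ]
jar [0.7168 0.2084 0.095 ]
tin [ 0.7722 -0.2906  0.035 ]
brush butt [ 0.6889 -0.3031  0.018 ]
brush tip [ 0.5483 -0.2996  0.012 ]
cup [ 0.6455 -0.4437  0.075 ]
spice [0.3837 0.3567 0.08  ]
scoop [0.4558 0.3836 0.03  ]
[257.355  221.2606]
```

```bash
python3 - <<'E'
from h import *
st()
R=Rtool(-87.75)
rel([.694,-.0317,.20],R); rel([.694,-.0317,.012],R)
E
```

```text
t 0.1 p [ 0.2563 -0.5696  0.2307] rpy [-90.    0.1 -65.8] F [-0.   0.4 -0.8] gap 1.004 q [-1.24  0.49  1.35  0.    1.3  -0.1 ]
d(mm) [-311.    31.2  619.8] r(deg) [ 0.   21.97 -0.07] dist 694 ang 22.0
d(mm) [-310.8  219.2  619.8] r(deg) [ 0.   21.97 -0.07] dist 727 ang 22.0
```

jog_arm(series=[{"dx": -16,"dy": 2,"dz": 31,"ry": 1,"fingers": -1},{"dx": -31,"dy": 3,"dz": 62,"ry": 2},{"dx": -47,"dy": 5,"dz": 93,"ry": 3},{"dx": -62,"dy": 6,"dz": 124,"ry": 4},{"dx": -78,"dy": 8,"dz": 155,"ry": 5},{"dx": -93,"dy": 9,"dz": 186,"ry": 7},{"dx": -109,"dy": 11,"dz": 217,"ry": 8},{"dx": -124,"dy": 12,"dz": 248,"ry": 9},{"dx": -140,"dy": 14,"dz": 279,"ry": 10},{"dx": -155,"dy": 16,"dz": 310,"ry": 11}])

```text
schema error: expected keys rx, ry, rz, dx, dy, dz, fingers
```

jog_arm(series=[{"dx": -31,"dy": 3,"dz": 62,"rx": 0,"ry": 2,"rz": 0,"fingers": -1},{"dx": -62,"dy": 6,"dz": 124,"rx": 0,"ry": 4,"rz": 0,"fingers": -1},{"dx": -93,"dy": 9,"dz": 186,"rx": 0,"ry": 7,"rz": 0,"fingers": -1},{"dx": -124,"dy": 12,"dz": 248,"rx": 0,"ry": 9,"rz": 0,"fingers": -1},{"dx": -155,"dy": 16,"dz": 310,"rx": 0,"ry": 11,"rz": 0,"fingers": -1},{"dx": -187,"dy": 19,"dz": 372,"rx": 0,"ry": 13,"rz": 0,"fingers": -1},{"dx": -218,"dy": 22,"dz": 434,"rx": 0,"ry": 15,"rz": 0,"fingers": -1},{"dx": -249,"dy": 25,"dz": 496,"rx": 0,"ry": 18,"rz": 0,"fingers": -1},{"dx": -280,"dy": 28,"dz": 558,"rx": 0,"ry": 20,"rz": 0,"fingers": -1},{"dx": -311,"dy": 31,"dz": 620,"rx": 0,"ry": 22,"rz": 0,"fingers": -1}])

```text
clock: 0.93
tool_pos: [0.5198, -0.245, 0.2121]
eef_rot: [-1.571, 0.001, -1.534]
ft_force: [0.6, -0.3, 0.1]
finger_gap: 0.998
```

```bash
python3 - <<'E'
from h import *
st()
R=Rtool(-87.75)
rel([.694,-.0317,.20],R); rel([.694,-.0317,.012],R)
E
```

```text
t 0.93 p [ 0.5198 -0.245   0.2121] rpy [-90.    0.1 -87.9] F [ 0.6 -0.3  0.1] gap 0.998 q [-0.54  0.44  1.5   0.    1.2   0.99]
d(mm) [-206.8   12.3  182. ] r(deg) [ 0.04 -0.14 -0.07] dist 276 ang 0.2
d(mm) [-206.5  200.3  182.1] r(deg) [ 0.04 -0.14 -0.07] dist 340 ang 0.2
```

jog_arm(series=[{"dx": -207,"dy": 12,"dz": 182,"rx": 0,"ry": 0,"rz": 0,"fingers": -1},{"dx": -207,"dy": 12,"dz": 182,"rx": 0,"ry": 0,"rz": 0,"fingers": -1},{"dx": -207,"dy": 12,"dz": 182,"rx": 0,"ry": 0,"rz": 0,"fingers": -1},{"dx": -207,"dy": 12,"dz": 182,"rx": 0,"ry": 0,"rz": 0,"fingers": -1},{"dx": -207,"dy": 12,"dz": 182,"rx": 0,"ry": 0,"rz": 0,"fingers": -1},{"dx": -207,"dy": 12,"dz": 182,"rx": 0,"ry": 0,"rz": 0,"fingers": -1},{"dx": -207,"dy": 12,"dz": 182,"rx": 0,"ry": 0,"rz": 0,"fingers": -1},{"dx": -207,"dy": 30,"dz": 182,"rx": 0,"ry": 0,"rz": 0,"fingers": -1},{"dx": -207,"dy": 55,"dz": 182,"rx": 0,"ry": 0,"rz": 0,"fingers": -1},{"dx": -207,"dy": 80,"dz": 182,"rx": 0,"ry": 0,"rz": 0,"fingers": -1}])

```text
clock: 1.77
tool_pos: [0.6944, -0.0306, 0.1314]
eef_rot: [-1.571, 0.001, -1.533]
ft_force: [0.5, 0.6, -0.6]
finger_gap: 1.0
```

```bash
python3 - <<'E'
from h import *
st()
R=Rtool(-87.75)
rel([.694,-.0317,.012],R)
o=snap("b")
f=np.vstack([o["scene"]["frame"][150:300,180:420],o["top"]["frame"][90:240,220:460]])
cv2.imwrite("pics/b1.png",cv2.resize(f,None,fx=2,fy=2))
E
```

```text
t 1.77 p [ 0.6944 -0.0306  0.1314] rpy [-90.    0.1 -87.8] F [ 0.5  0.6 -0.6] gap 1.0 q [-0.13  0.69  1.26  0.    1.19  1.4 ]
d(mm) [  1.2 119.4  -0.4] r(deg) [-0.01 -0.06 -0.06] dist 119 ang 0.1
```

View pics/b1.png

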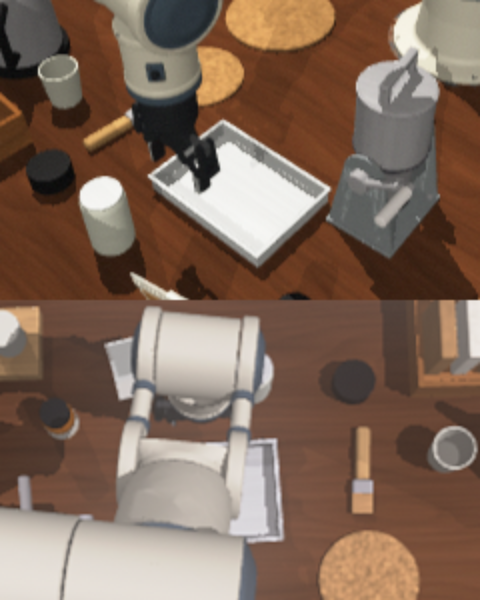

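jog_arm(series=[{"dx": 1,"dy": 20,"dz": 0,"rx": 0,"ry": 0,"rz": 0,"fingers": -1},{"dx": 1,"dy": 45,"dz": 0,"rx": 0,"ry": 0,"rz": 0,"fingers": -1},{"dx": 1,"dy": 70,"dz": 0,"rx": 0,"ry": 0,"rz": 0,"fingers": -1},{"dx": 1,"dy": 90,"dz": 0,"rx": 0,"ry": 0,"rz": 0,"fingers": -1},{"dx": 1,"dy": 105,"dz": 0,"rx": 0,"ry": 0,"rz": 0,"fingers": -1},{"dx": 1,"dy": 114,"dz": 0,"rx": 0,"ry": 0,"rz": 0,"fingers": -1},{"dx": 1,"dy": 119,"dz": 0,"rx": 0,"ry": 0,"rz": 0,"fingers": -1},{"dx": 1,"dy": 119,"dz": 0,"rx": 0,"ry": 0,"rz": 0,"fingers": -1}])

```text
clock: 2.53
tool_pos: [0.6906, -0.0317, 0.009]
eef_rot: [-1.579, 0.003, -1.534]
ft_force: [0.5, 0.1, 1.2]
finger_gap: 1.001
```

```bash
python3 - <<'E'
from h import *
st()
o=snap("c")
f=o["scene"]["frame"][140:310,190:400]
cv2.imwrite("pics/c1.png",cv2.resize(f,None,fx=3,fy=3,interpolation=cv2.INTER_CUBIC))
E
```

```text
t 2.53 p [ 0.6906 -0.0317  0.009 ] rpy [-90.5   0.1 -87.9] F [0.5 0.1 1.2] gap 1.001 q [-0.13  0.83  1.34  0.    0.98  1.4 ]
```

View pics/c1.png

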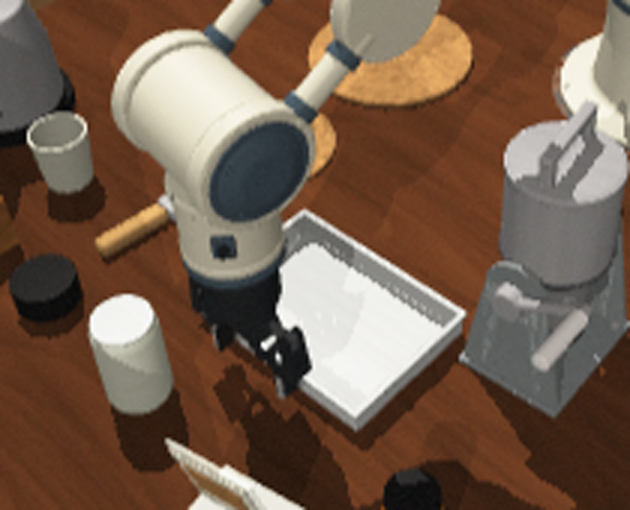

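```bash
python3 - <<'E'
from h import *
R=Rtool(-85.4); u=np.array([np.cos(np.radians(4.6)),np.sin(np.radians(4.6)),0])
f=np.array([.5528,-.0238,.010])
rel(f+u*(.011+.012),R)
E
```

```text
d(mm) [ -14.    1. -115.] r(deg) [ 0.37 -2.47 -0.14] dist 116 ang 2.5
```

jog_arm(series=[{"dx": -1,"dy": 0,"dz": -6,"rx": 0,"ry": 0,"rz": 0,"fingers": -1},{"dx": -2,"dy": 0,"dz": -14,"rx": 0,"ry": -0.2,"rz": 0,"fingers": -1},{"dx": -3,"dy": 0,"dz": -24,"rx": 0,"ry": -0.4,"rz": 0,"fingers": -1},{"dx": -4,"dy": 0,"dz": -36,"rx": 0,"ry": -0.7,"rz": 0,"fingers": -1},{"dx": -6,"dy": 0,"dz": -49,"rx": 0,"ry": -1,"rz": 0,"fingers": -1},{"dx": -8,"dy": 0,"dz": -62,"rx": 0,"ry": -1.3,"rz": 0,"fingers": -1},{"dx": -9,"dy": 0,"dz": -75,"rx": 0,"ry": -1.6,"rz": 0,"fingers": -1},{"dx": -11,"dy": 0,"dz": -88,"rx": 0,"ry": -1.9,"rz": 0,"fingers": -1},{"dx": -12,"dy": 0,"dz": -100,"rx": 0,"ry": -2.2,"rz": 0,"fingers": -1},{"dx": -13,"dy": 0,"dz": -108,"rx": 0,"ry": -2.4,"rz": 0,"fingers": -1}])

```text
clock: 3.47
tool_pos: [0.5818, -0.0226, 0.0117]
eef_rot: [-1.576, 0.002, -1.491]
ft_force: [4.1, 0.3, -1.3]
finger_gap: 1.001
```

```bash
python3 - <<'E'
from h import *
st()
o=snap("d")
f=o["scene"]["frame"][140:290,240:420]
cv2.imwrite("pics/d1.png",cv2.resize(f,None,fx=4,fy=4,interpolation=cv2.INTER_CUBIC))
f=o["top"]["frame"][150:270,240:420]
cv2.imwrite("pics/d2.png",cv2.resize(f,None,fx=4,fy=4,interpolation=cv2.INTER_CUBIC))
E
```

```text
t 3.47 p [ 0.5818 -0.0226  0.0117] rpy [-90.3   0.1 -85.4] F [ 4.1  0.3 -1.3] gap 1.001 q [-0.14  0.72  1.64  0.    0.78  1.35]
```

View pics/d1.png

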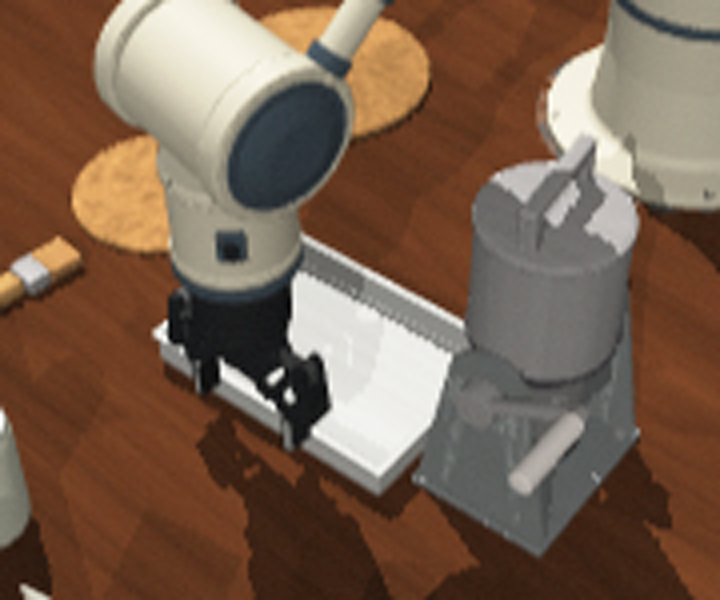

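View pics/d2.png

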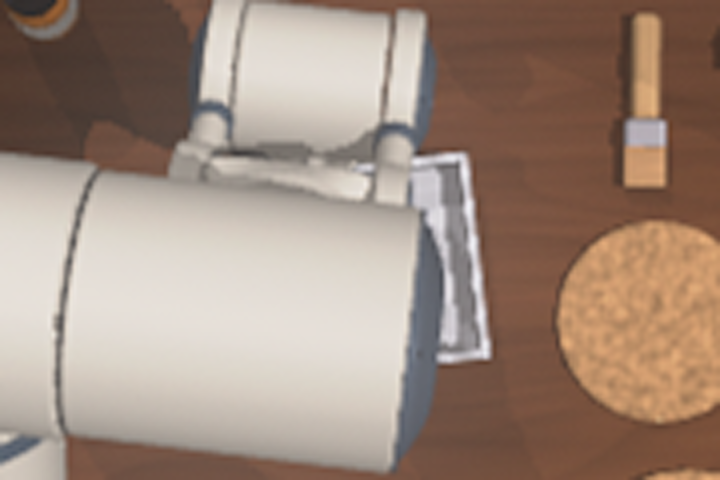

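```bash
python3 - <<'E'
from h import *
np.set_printoptions(precision=4,suppress=True)
o=load("d");T=o["top"];S=o["scene"]
a=np.array([onz(T,p,.032)[:2] for p in((356.7,188),(362.5,239))]);print("top -y edge",a,np.degrees(np.arctan2(*(a[0]-a[1])[::-1])),np.linalg.norm(a[0]-a[1]))
b=np.array([onz(S,p,.032)[:2] for p in((278.8,223),(334.5,260.8))]);print("far edge",b,np.degrees(np.arctan2(b[1,1]-b[0,1],b[1,0]-b[0,0]))-90,np.linalg.norm(b[0]-b[1]), b.mean(0))
print("foot S",[onz(S,p,.008)[:2] for p in((240+415/4,140+478/4),(240+541/4,140+553/4),(240+637/4,140+433/4))])
E
```

```text
top -y edge [[ 0.577  -0.1472]
 [ 0.4049 -0.1609]] 4.53561663325564 0.17259614311423754
far edge [[ 0.5782 -0.1392]
 [ 0.5682  0.1044]] 2.3573297608133714 0.24379943823481964 [ 0.5732 -0.0174]
foot S [array([0.531 , 0.1098]), array([0.5199, 0.2245]), array([0.3765, 0.2107])]
```

jog_arm(series=[{"dx": 0,"dy": 1,"dz": -5,"rx": 0,"ry": 0,"rz": 0,"fingers": -1},{"dx": 0,"dy": 1,"dz": -9,"rx": 0,"ry": 0,"rz": 0,"fingers": -1},{"dx": 0,"dy": 1,"dz": -13,"rx": 0,"ry": 0,"rz": 0,"fingers": -1},{"dx": 0,"dy": 1,"dz": -14,"rx": 0,"ry": 0,"rz": 0,"fingers": -1},{"dx": 0,"dy": 1,"dz": -14,"rx": 0,"ry": 0,"rz": 0,"fingers": -1},{"dx": 0,"dy": 0,"dz": -2,"rx": 0,"ry": 0,"rz": 0,"fingers": -1},{"dx": 0,"dy": -30,"dz": 2,"rx": 0,"ry": 0,"rz": 0,"fingers": -1},{"dx": 0,"dy": -70,"dz": 5,"rx": 0,"ry": 0,"rz": 0,"fingers": -1},{"dx": 0,"dy": -110,"dz": 20,"rx": 0,"ry": 0,"rz": 0,"fingers": -1},{"dx": 0,"dy": -150,"dz": 40,"rx": 0,"ry": 0,"rz": 0,"fingers": -1}])

```text
clock: 4.4
tool_pos: [0.6195, -0.0197, 0.1593]
eef_rot: [-1.58, 0.003, -1.492]
ft_force: [1.5, -0.2, -0.5]
finger_gap: 1.002
```

```bash
python3 - <<'E'
from h import *
st()
R=Rtool(-85.4); rel([.55,-.22,.30],R); rel([.5,-.30,.34],R)
E
```

```text
t 4.4 p [ 0.6195 -0.0197  0.1593] rpy [-90.5   0.2 -85.5] F [ 1.5 -0.2 -0.5] gap 1.002 q [-0.13  0.56  1.43  0.    1.15  1.36]
d(mm) [ 193.7 -140.5  -86.4] r(deg) [ 0.55 -0.08 -0.17] dist 254 ang 0.6
d(mm) [ 269.4 -180.2 -142.9] r(deg) [ 0.55 -0.08 -0.17] dist 354 ang 0.6
```

jog_arm(series=[{"dx": 30,"dy": -25,"dz": -10,"rx": 0,"ry": 0,"rz": 0,"fingers": -1},{"dx": 60,"dy": -50,"dz": -25,"rx": 0,"ry": 0,"rz": 0,"fingers": -1},{"dx": 90,"dy": -75,"dz": -42,"rx": 0,"ry": 0,"rz": 0,"fingers": -1},{"dx": 120,"dy": -100,"dz": -60,"rx": 0,"ry": 0,"rz": 0,"fingers": -1},{"dx": 150,"dy": -125,"dz": -78,"rx": 0,"ry": 0,"rz": 0,"fingers": -1},{"dx": 180,"dy": -140,"dz": -95,"rx": 0,"ry": 0,"rz": 0,"fingers": -1},{"dx": 210,"dy": -150,"dz": -110,"rx": 0,"ry": 0,"rz": 0,"fingers": -1},{"dx": 240,"dy": -160,"dz": -125,"rx": 0,"ry": 0,"rz": 0,"fingers": -1},{"dx": 269,"dy": -170,"dz": -140,"rx": 0,"ry": 0,"rz": 0,"fingers": -1},{"dx": 290,"dy": -180,"dz": -143,"rx": 0,"ry": 0,"rz": 0,"fingers": -1}])

```text
clock: 5.23
tool_pos: [0.4993, -0.3227, 0.3402]
eef_rot: [-1.582, 0.003, -1.494]
ft_force: [0.7, -0.6, -0.6]
finger_gap: 1.002
```

```bash
python3 - <<'E'
from h import *
st()
o=snap("e")
f=o["scene"]["frame"][170:290,250:420]
cv2.imwrite("pics/e1.png",cv2.resize(f,None,fx=4.5,fy=4.5,interpolation=cv2.INTER_CUBIC))
f=o["top"]["frame"][165:265,230:400]
cv2.imwrite("pics/e2.png",cv2.resize(f,None,fx=4.5,fy=4.5,interpolation=cv2.INTER_CUBIC))
E
```

```text
t 5.23 p [ 0.4993 -0.3227  0.3402] rpy [-90.6   0.2 -85.6] F [ 0.7 -0.6 -0.6] gap 1.002 q [-0.67  0.37  1.25 -0.    1.53  0.82]
```

View pics/e1.png

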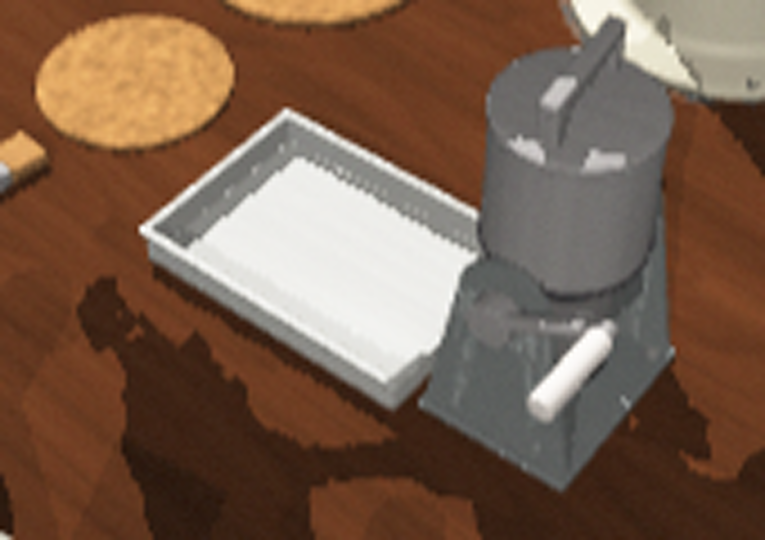

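View pics/e2.png

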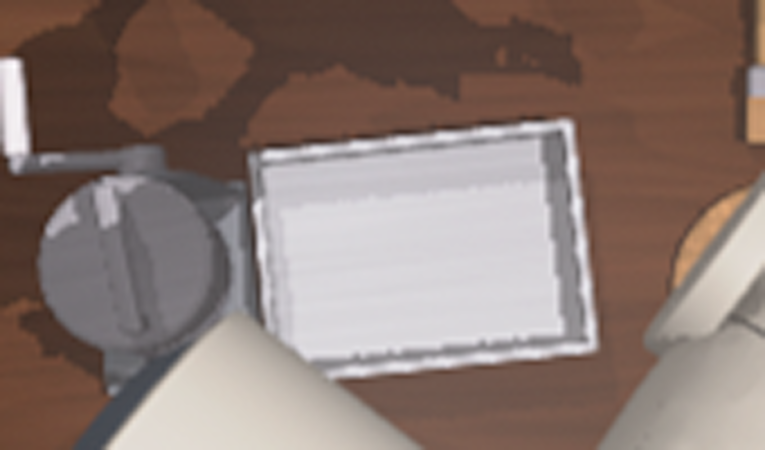

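```bash
cat >> h.py <<'E'
def un(p,k,x0,y0): return ((p[0]+.5)/k-.5+x0,(p[1]+.5)/k-.5+y0)
def rect(T,obj,px,z):
    w=np.array([onz(T,p,z)[:2] for p in px]); ob=np.array(obj)
    oc=ob-ob.mean(0); d=w-w.mean(0)
    yaw=np.arctan2((oc[:,0]*d[:,1]-oc[:,1]*d[:,0]).sum(),(oc*d).sum()); R=np.array([[np.cos(yaw),-np.sin(yaw)],[np.sin(yaw),np.cos(yaw)]])
    c=w.mean(0)-R@ob.mean(0); print("c",np.round(c,4),"yaw",round(np.degrees(yaw),2),"res",np.round((w-(ob@R.T+c))*1000,1).tolist()); return c,yaw
E
python3 - <<'E'
from h import *
o=load("e");T=o["top"];S=o["scene"]
tr=[[.087,.122],[.087,-.122],[-.087,-.122]]
c,y=rect(T,tr,[un(p,4.5,230,165) for p in((248,151),(574,118),(598,352))],.032)
c2,y2=rect(S,[[-.087,-.122],[.087,-.122],[.087,.122]],[un(p,4.5,250,170) for p in((289,107),(138,229),(392,385))],.032)
a=load("a")
m1,n1=rect(a["top"],[[.075,-.06],[-.075,-.06],[-.075,.06]],[(285,205.5),(288.5,248.3),(253.8,252)],.008)
m2,n2=rect(S,[[.075,-.06],[.075,.06],[-.075,.06]],[un(p,4.5,250,170) for p in((418,405),(562,491),(675,351))],.008)
for C,M,n in((c,m1,n1),(c2,m2,n2)):
    R=np.array([[np.cos(n),-np.sin(n)],[np.sin(n),np.cos(n)]]); print("tray in mill",R.T@(C-M))
E
```

```text
c [ 0.471  -0.0324] yaw 4.11 res [[-0.0, 0.7], [0.8, -0.6], [-0.8, -0.1]]
c [ 0.4705 -0.0303] yaw 4.17 res [[-0.2, 1.4], [1.0, 1.4], [-0.8, -2.8]]
c [0.4499 0.1526] yaw 3.94 res [[-2.0, 0.1], [1.6, 0.9], [0.3, -1.0]]
c [0.4539 0.158 ] yaw 5.71 res [[-0.5, 1.5], [0.2, -1.3], [0.2, -0.2]]
tray in mill [ 0.0083637  -0.18597948]
tray in mill [-0.00222887 -0.18902   ]
```

```bash
python3 - <<'E'
from h import *
o=load("a")
f=o["top"]["frame"][200:258,248:296]
g=cv2.resize(f,None,fx=10,fy=10,interpolation=cv2.INTER_CUBIC)
cv2.imwrite("pics/e3.png",np.clip(g.astype(float)*1.6,0,255).astype(np.uint8))
f=load("e")["scene"]["frame"][245:285,335:405]
g=cv2.resize(f,None,fx=10,fy=10,interpolation=cv2.INTER_CUBIC)
cv2.imwrite("pics/e4.png",np.clip(g.astype(float)*1.8,0,255).astype(np.uint8))
E
```

```text
(no output)
```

View pics/e3.png

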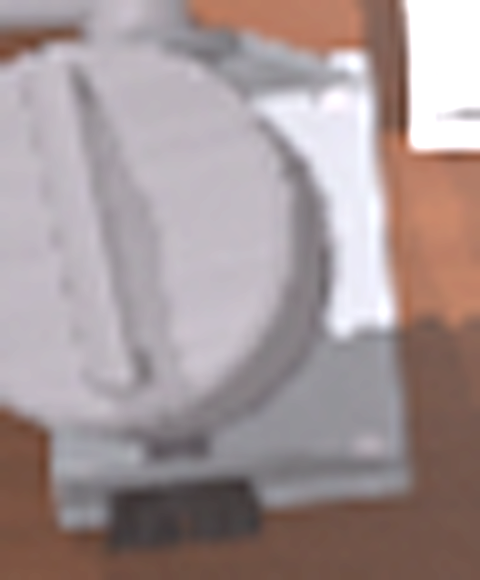

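View pics/e4.png

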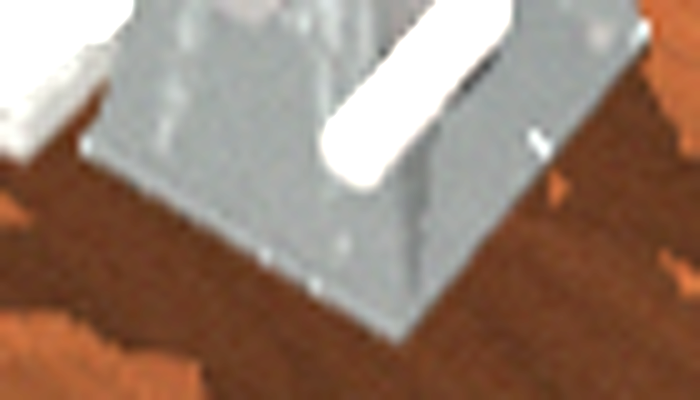

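```bash
python3 - <<'E'
from h import *
o=load("e");S=o["scene"];a=load("a")["top"]
u=lambda p:un(p,10,248,200); v=lambda p:un(p,10,335,245)
A=[[.075,-.06],[-.075,-.06],[-.075,.06]];B=[[.075,-.06],[.075,.06],[-.075,.06]]
L=[rect(a,A,[u((372,48)),u((411,493)),u((58,528))],.008),
rect(S,B,[v((82,150)),v((400,342)),v((650,28))],.0),
rect(S,B,[v((82,142)),v((400,326)),v((650,24))],.008)]
for M,n in L:
    R=np.array([[np.cos(n),-np.sin(n)],[np.sin(n),np.cos(n)]]); print("tray in mill",R.T@(np.array([.471,-.0324])-M),R.T@(np.array([.4705,-.0303])-M))
E
```

```text
c [0.4501 0.1533] yaw 4.3 res [[1.5, -0.4], [-0.8, 0.1], [-0.6, 0.3]]
c [0.4482 0.1545] yaw 5.91 res [[-0.4, 1.2], [1.2, -0.8], [-0.8, -0.3]]
c [0.4506 0.1558] yaw 5.64 res [[-0.2, 2.2], [-1.1, -2.3], [1.3, 0.2]]
tray in mill [ 0.00693912 -0.18679471] [ 0.00659789 -0.18466315]
tray in mill [ 0.00348902 -0.1882605 ] [ 0.00320777 -0.18612019]
tray in mill [ 0.00180937 -0.1892885 ] [ 0.00151832 -0.18714951]
```

```bash
python3 - <<'E'
from h import *
R=Rtool(-85.3); rel([.582,-.024,.14],R); rel([.582,-.024,.010],R);rel([.5628,-.0236,.010],Rtool(-85.2))
E
```

```text
d(mm) [-292.5  200.4  105.2] r(deg) [ 0.49 -0.37 -0.08] dist 370 ang 0.6
d(mm) [-292.4  330.4  106.3] r(deg) [ 0.49 -0.37 -0.08] dist 454 ang 0.6
d(mm) [-294.2  330.6   87.2] r(deg) [ 0.49 -0.47 -0.08] dist 451 ang 0.7
```

jog_arm(series=[{"dx": -32,"dy": 20,"dz": 15,"rx": 0.5,"ry": -0.4,"rz": 0,"fingers": -1},{"dx": -64,"dy": 40,"dz": 28,"rx": 0.5,"ry": -0.4,"rz": 0,"fingers": -1},{"dx": -96,"dy": 60,"dz": 40,"rx": 0.5,"ry": -0.4,"rz": 0,"fingers": -1},{"dx": -128,"dy": 80,"dz": 52,"rx": 0.5,"ry": -0.4,"rz": 0,"fingers": -1},{"dx": -160,"dy": 100,"dz": 65,"rx": 0.5,"ry": -0.4,"rz": 0,"fingers": -1},{"dx": -192,"dy": 120,"dz": 78,"rx": 0.5,"ry": -0.4,"rz": 0,"fingers": -1},{"dx": -225,"dy": 140,"dz": 91,"rx": 0.5,"ry": -0.4,"rz": 0,"fingers": -1},{"dx": -258,"dy": 160,"dz": 103,"rx": 0.5,"ry": -0.4,"rz": 0,"fingers": -1},{"dx": -288,"dy": 180,"dz": 107,"rx": 0.5,"ry": -0.4,"rz": 0,"fingers": -1},{"dx": -293,"dy": 200,"dz": 107,"rx": 0.5,"ry": -0.4,"rz": 0,"fingers": -1}])

```text
clock: 6.17
tool_pos: [0.5833, -0.0182, 0.1389]
eef_rot: [-1.572, 0.003, -1.485]
ft_force: [-0.7, -0.1, -0.4]
finger_gap: 1.001
```

```bash
python3 - <<'E'
from h import *
st()
R=Rtool(-85.3); rel([.582,-.024,.14],R); rel([.582,-.024,.010],R);rel([.5628,-.0236,.010],Rtool(-85.2))
E
```

```text
t 6.17 p [ 0.5833 -0.0182  0.1389] rpy [-90.1   0.2 -85.1] F [-0.7 -0.1 -0.4] gap 1.001 q [-0.13  0.54  1.55  0.    1.05  1.35]
d(mm) [ 5.6 -1.1 -1.8] r(deg) [ 0.06  0.22 -0.16] dist 6 ang 0.3
d(mm) [  6.  128.9  -1.6] r(deg) [ 0.06  0.22 -0.16] dist 129 ang 0.3
d(mm) [  4.  128.9 -20.7] r(deg) [ 0.06  0.12 -0.16] dist 131 ang 0.2
```

jog_arm(series=[{"dx": 6,"dy": 30,"dz": 0,"rx": 0,"ry": 0,"rz": 0,"fingers": -1},{"dx": 6,"dy": 62,"dz": 0,"rx": 0,"ry": 0,"rz": 0,"fingers": -1},{"dx": 6,"dy": 90,"dz": 0,"rx": 0,"ry": 0,"rz": 0,"fingers": -1},{"dx": 6,"dy": 113,"dz": 0,"rx": 0,"ry": 0,"rz": 0,"fingers": -1},{"dx": 6,"dy": 127,"dz": -1,"rx": 0,"ry": 0,"rz": 0,"fingers": -1},{"dx": 6,"dy": 129,"dz": -6,"rx": 0,"ry": 0,"rz": 0,"fingers": -1},{"dx": 5,"dy": 129,"dz": -13,"rx": 0,"ry": 0,"rz": 0,"fingers": -1},{"dx": 4,"dy": 129,"dz": -19,"rx": 0,"ry": 0,"rz": 0,"fingers": -1},{"dx": 4,"dy": 129,"dz": -21,"rx": 0,"ry": 0,"rz": 0,"fingers": -1},{"dx": 4,"dy": 129,"dz": -21,"rx": 0,"ry": 0,"rz": 0,"fingers": -1}])

```text
clock: 7.0
tool_pos: [0.5623, -0.0236, 0.0111]
eef_rot: [-1.571, 0.003, -1.485]
ft_force: [-0.2, 0.4, -0.3]
finger_gap: 0.998
```

```bash
python3 - <<'E'
from h import *
st()
# next: lid grasp: handle
rel([.600,-.0236,.010],Rtool(-85.2))
o=load("e")
f=o["scene"]["frame"][165:225,350:410]
g=cv2.resize(f,None,fx=8,fy=8,interpolation=cv2.INTER_CUBIC)
f=o["top"]["frame"][190:250,230:290]
g2=cv2.resize(f,None,fx=8,fy=8,interpolation=cv2.INTER_CUBIC)
cv2.imwrite("pics/e5.png",np.vstack([g,g2])[:,:,:] if 0 else cv2.hconcat([g[:, :400],g2[:, :400]]))
E
```

```text
t 7.0 p [ 0.5623 -0.0236  0.0111] rpy [-90.    0.1 -85.1] F [-0.2  0.4 -0.3] gap 0.998 q [-0.15  0.71  1.69  0.    0.74  1.33]
d(mm) [ 3.3  1.  37.6] r(deg) [ 0.01  0.12 -0.15] dist 38 ang 0.2
```

View pics/e5.png

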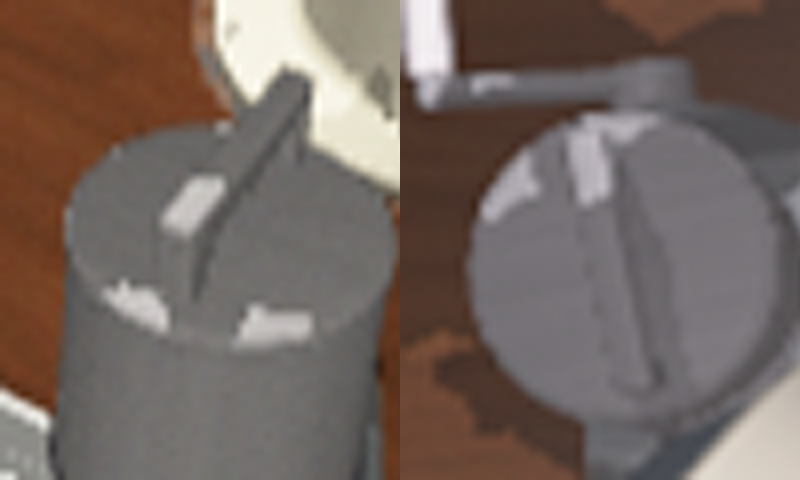

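```bash
python3 - <<'E'
from h import *
np.set_printoptions(precision=4,suppress=True)
o=load("e");T=o["top"];S=o["scene"]
tf,tn=un((187,131),8,230,190),un((229,388),8,230,190)
sf,sn=un((177,229),8,350,165),un((298,72),8,350,165)
for t,s in((tf,sf),(tn,sn)): print(tri(T,t,S,s),onz(T,t,.299),onz(S,s,.299))
E
```

```text
[0.4945 0.1633 0.2944] [0.4948 0.1614 0.299 ] [0.4979 0.1673 0.299 ]
[0.4048 0.1474 0.2971] [0.4044 0.1475 0.299 ] [0.4071 0.1483 0.299 ]
```

jog_arm(series=[{"dx": 0,"dy": 0,"dz": 8,"rx": 0,"ry": 0,"rz": 0,"fingers": -1},{"dx": 0,"dy": -15,"dz": 18,"rx": 0,"ry": 0,"rz": 0,"fingers": -1},{"dx": 0,"dy": -50,"dz": 22,"rx": 0,"ry": 0,"rz": 0,"fingers": -1},{"dx": 0,"dy": -90,"dz": 22,"rx": 0,"ry": 0,"rz": 0,"fingers": -1},{"dx": 0,"dy": -130,"dz": 20,"rx": 0,"ry": 0,"rz": 0,"fingers": -1},{"dx": 0,"dy": -170,"dz": 16,"rx": 0,"ry": 0,"rz": 0,"fingers": -1},{"dx": 0,"dy": -210,"dz": 10,"rx": 0,"ry": 0,"rz": 0,"fingers": -1},{"dx": 0,"dy": -250,"dz": 0,"rx": 0,"ry": 0,"rz": 0,"fingers": -1},{"dx": 0,"dy": -290,"dz": -10,"rx": 0,"ry": 0,"rz": 0,"fingers": -1},{"dx": 0,"dy": -330,"dz": -15,"rx": 0,"ry": 0,"rz": 0,"fingers": -1}])

```text
clock: 7.83
tool_pos: [0.5464, -0.0256, 0.3442]
eef_rot: [-1.57, 0.002, -1.485]
ft_force: [1.8, -0.6, -0.0]
finger_gap: 1.001
```

```bash
python3 - <<'E'
from h import *
st()
R=Rtool(-80); rel([.450,.156,.36],R); rel([.450,.156,.276],R)
o=snap("f")
f=o["scene"]["frame"][170:290,250:420]
cv2.imwrite("pics/f1.png",cv2.resize(f,None,fx=4.5,fy=4.5,interpolation=cv2.INTER_CUBIC))
f=o["top"]["frame"][165:265,230:400]
cv2.imwrite("pics/f2.png",cv2.resize(f,None,fx=4.5,fy=4.5,interpolation=cv2.INTER_CUBIC))
E
```

```text
t 7.83 p [ 0.5464 -0.0256  0.3442] rpy [-90.    0.1 -85.1] F [ 1.8 -0.6 -0. ] gap 1.001 q [-0.16  0.29  1.36  0.    1.49  1.33]
d(mm) [-189.3  -15.5  -80.5] r(deg) [-0.05 -5.08 -0.13] dist 206 ang 5.1
d(mm) [-189.1   68.5  -80.5] r(deg) [-0.05 -5.08 -0.13] dist 217 ang 5.1
```

View pics/f1.png

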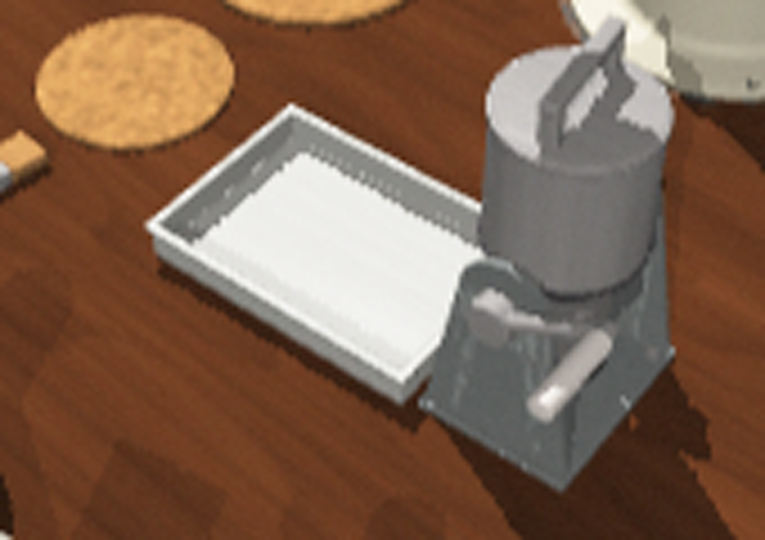

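jog_arm(series=[{"dx": -30,"dy": -8,"dz": -12,"rx": 0,"ry": -1,"rz": 0,"fingers": -1},{"dx": -62,"dy": -16,"dz": -26,"rx": 0,"ry": -2,"rz": 0,"fingers": -1},{"dx": -94,"dy": -17,"dz": -40,"rx": 0,"ry": -3,"rz": 0,"fingers": -1},{"dx": -126,"dy": -17,"dz": -54,"rx": 0,"ry": -4,"rz": 0,"fingers": -1},{"dx": -158,"dy": -16,"dz": -68,"rx": 0,"ry": -5,"rz": 0,"fingers": -1},{"dx": -184,"dy": -16,"dz": -78,"rx": 0,"ry": -5,"rz": 0,"fingers": -1},{"dx": -189,"dy": -15,"dz": -80,"rx": 0,"ry": -5,"rz": 0,"fingers": -1},{"dx": -189,"dy": 0,"dz": -80,"rx": 0,"ry": -5,"rz": 0,"fingers": -1}])

```text
clock: 8.6
tool_pos: [0.454, 0.1573, 0.3503]
eef_rot: [-1.555, -0.001, -1.395]
ft_force: [0.9, -0.4, 0.8]
finger_gap: 0.999
```

```bash
python3 - <<'E'
from h import *
st()
R=Rtool(-80);rel([.450,.156,.276],R)
o=snap("g")
f=o["scene"]["frame"][120:220,330:430]
cv2.imwrite("pics/g1.png",cv2.resize(f,None,fx=5,fy=5,interpolation=cv2.INTER_CUBIC))
E
```

```text
t 8.6 p [0.454  0.1573 0.3503] rpy [-89.1  -0.  -79.9] F [ 0.9 -0.4  0.8] gap 0.999 q [ 0.21  0.17  1.51 -0.    1.45  1.61]
d(mm) [ 0.5 74.2 -5.3] r(deg) [-0.89  0.06  0.05] dist 74 ang 0.9
```

View pics/g1.png

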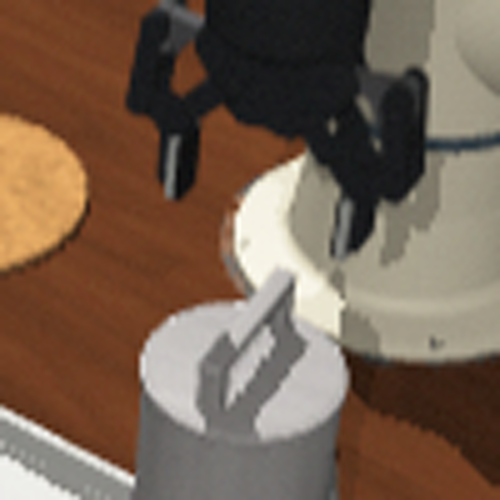

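jog_arm(series=[{"dx": 0,"dy": 20,"dz": -4,"rx": -0.9,"ry": 0,"rz": 0,"fingers": -1},{"dx": 0,"dy": 42,"dz": -5,"rx": -0.9,"ry": 0,"rz": 0,"fingers": -1},{"dx": 0,"dy": 60,"dz": -5,"rx": -0.9,"ry": 0,"rz": 0,"fingers": -0.6},{"dx": 0,"dy": 71,"dz": -5,"rx": -0.9,"ry": 0,"rz": 0,"fingers": -0.3},{"dx": 0,"dy": 74,"dz": -5,"rx": -0.9,"ry": 0,"rz": 0,"fingers": 0},{"dx": 0,"dy": 74,"dz": -5,"rx": -0.9,"ry": 0,"rz": 0,"fingers": 0.3},{"dx": 0,"dy": 74,"dz": -5,"rx": -0.9,"ry": 0,"rz": 0,"fingers": 0.5},{"dx": 0,"dy": 74,"dz": -5,"rx": -0.9,"ry": 0,"rz": 0,"fingers": 1},{"dx": 0,"dy": 74,"dz": -5,"rx": -0.9,"ry": 0,"rz": 0,"fingers": 1},{"dx": 0,"dy": 74,"dz": -5,"rx": -0.9,"ry": 0,"rz": 0,"fingers": 1}])

```text
clock: 9.53
tool_pos: [0.4495, 0.1547, 0.274]
eef_rot: [-1.575, -0.002, -1.397]
ft_force: [0.8, -0.4, 5.9]
finger_gap: 0.147
```

```bash
python3 - <<'E'
from h import *
st()
o=snap("i")
f=o["scene"]["frame"][130:230,330:430]
cv2.imwrite("pics/i1.png",cv2.resize(f,None,fx=5,fy=5,interpolation=cv2.INTER_CUBIC))
E
```

```text
t 9.53 p [0.4495 0.1547 0.274 ] rpy [-90.3  -0.1 -80. ] F [ 0.8 -0.4  5.9] gap 0.147 q [ 0.21  0.24  1.63 -0.    1.27  1.6 ]
```

View pics/i1.png

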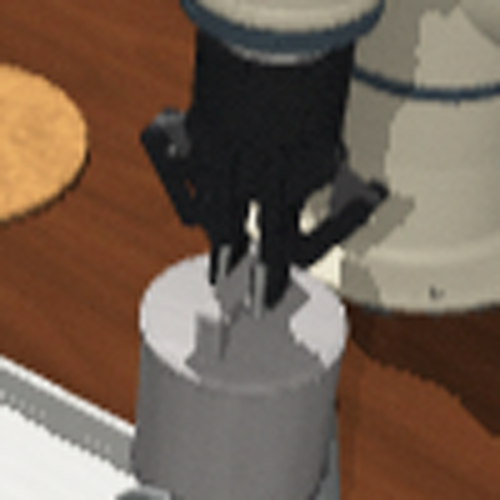

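jog_arm(series=[{"dx": 0,"dy": -2,"dz": 0,"rx": 0,"ry": 0,"rz": 0,"fingers": 1},{"dx": 0,"dy": -6,"dz": 0,"rx": 0,"ry": 0,"rz": 0,"fingers": 1},{"dx": 0,"dy": -12,"dz": 0,"rx": 0,"ry": 0,"rz": 0,"fingers": 1},{"dx": 0,"dy": -20,"dz": 0,"rx": 0,"ry": 0,"rz": 0,"fingers": 1},{"dx": 0,"dy": -32,"dz": 0,"rx": 0,"ry": 0,"rz": 0,"fingers": 1},{"dx": 0,"dy": -48,"dz": 0,"rx": 0,"ry": 0,"rz": 0,"fingers": 1},{"dx": 0,"dy": -64,"dz": 0,"rx": 0,"ry": 0,"rz": 0,"fingers": 1},{"dx": 0,"dy": -72,"dz": 0,"rx": 0,"ry": 0,"rz": 0,"fingers": 1}])

```text
clock: 10.3
tool_pos: [0.4503, 0.155, 0.3484]
eef_rot: [-1.573, -0.001, -1.397]
ft_force: [0.2, 0.5, -3.2]
finger_gap: 0.148
```

```bash
python3 - <<'E'
from h import *
st()
o=snap("j")
f=o["scene"]["frame"][100:250,320:440]
cv2.imwrite("pics/j1.png",cv2.resize(f,None,fx=4,fy=4,interpolation=cv2.INTER_CUBIC))
for z in (.36,.20,.10,.033):rel([.4385,-.308,z],Rtool(-80))
E
```

```text
t 10.3 p [0.4503 0.155  0.3484] rpy [-90.1  -0.1 -80. ] F [ 0.2  0.5 -3.2] gap 0.148 q [ 0.21  0.18  1.51 -0.    1.46  1.6 ]
d(mm) [454.  -11.7 -91.9] r(deg) [ 0.09 -0.03  0.08] dist 463 ang 0.1
d(mm) [453.8 148.3 -91.6] r(deg) [ 0.09 -0.03  0.08] dist 486 ang 0.1
d(mm) [453.6 248.3 -91.5] r(deg) [ 0.09 -0.03  0.08] dist 525 ang 0.1
d(mm) [453.5 315.3 -91.4] r(deg) [ 0.09 -0.03  0.08] dist 560 ang 0.1
```

View pics/j1.png

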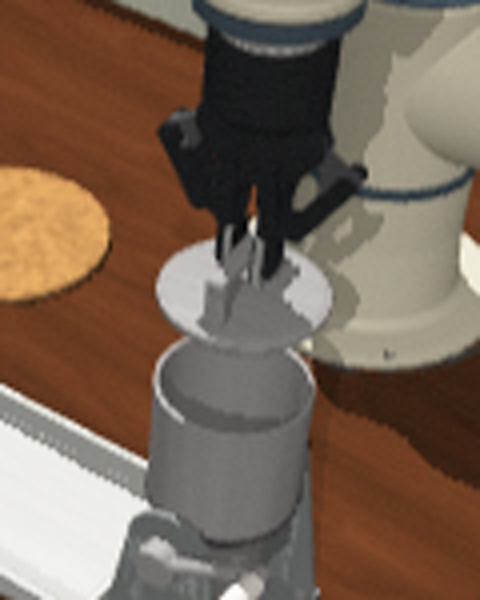

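```bash
python3 - <<'E'
from h import *
for tag,n in (("d","top"),("c","top"),("f","scene"),("e","scene")):
    S=load(tag)[n]; f=S["frame"]; hsv=cv2.cvtColor(f,cv2.COLOR_BGR2HSV)
    m=cv2.inRange(hsv,(8,90,110),(24,220,255)); m=cv2.morphologyEx(m,cv2.MORPH_CLOSE,np.ones((3,3)))
    for k in cv2.findContours(m,cv2.RETR_EXTERNAL,cv2.CHAIN_APPROX_NONE)[0]:
        if cv2.contourArea(k)>400:
            P=np.array([onz(S,p[0],.006)[:2] for p in k]); (x,y),r=cv2.minEnclosingCircle(P.astype(np.float32))
            if .07<r<.1: print(tag,n,cv2.boundingRect(k),"c",round(x,4),round(y,4),"r",round(r,4),"mean hull", np.round([cv2.fitEllipse(P.astype(np.float32))[:2]],4).tolist())
E
```

```text
d top (602, 240, 38, 48) c 0.3039 -1.033 r 0.0925 mean hull [[[0.3127, -1.0197], [0.108, 0.1572]]]
c top (602, 249, 38, 43) c 0.2894 -1.0209 r 0.0844 mean hull [[[0.2959, -1.0171], [0.1192, 0.1456]]]
f scene (348, 284, 43, 53) c 0.625 0.2565 r 0.0859 mean hull [[[0.6139, 0.2732], [0.0668, 0.1495]]]
e scene (339, 319, 52, 49) c 0.6912 0.319 r 0.0847 mean hull [[[0.7048, 0.3263], [0.0507, 0.1597]]]
e scene (399, 222, 38, 46) c 0.3198 0.2355 r 0.0991 mean hull [[[0.3247, 0.2381], [0.0974, 0.1687]]]
```

jog_arm(series=[{"dx": 20,"dy": -6,"dz": -3,"rx": 0,"ry": 0,"rz": 0,"fingers": 1},{"dx": 50,"dy": -12,"dz": -8,"rx": 0,"ry": 0,"rz": 0,"fingers": 1},{"dx": 82,"dy": -12,"dz": -14,"rx": 0,"ry": 0,"rz": 0,"fingers": 1},{"dx": 114,"dy": -12,"dz": -20,"rx": 0,"ry": 0,"rz": 0,"fingers": 1},{"dx": 146,"dy": -10,"dz": -26,"rx": 0,"ry": 0,"rz": 0,"fingers": 1},{"dx": 178,"dy": 0,"dz": -33,"rx": 0,"ry": 0,"rz": 0,"fingers": 1},{"dx": 210,"dy": 10,"dz": -40,"rx": 0,"ry": 0,"rz": 0,"fingers": 1},{"dx": 242,"dy": 20,"dz": -47,"rx": 0,"ry": 0,"rz": 0,"fingers": 1},{"dx": 274,"dy": 35,"dz": -54,"rx": 0,"ry": 0,"rz": 0,"fingers": 1},{"dx": 306,"dy": 50,"dz": -61,"rx": 0,"ry": 0,"rz": 0,"fingers": 1}])

```text
clock: 11.23
tool_pos: [0.4425, -0.1585, 0.2969]
eef_rot: [-1.573, -0.001, -1.397]
ft_force: [0.3, 0.6, -3.7]
finger_gap: 0.152
```

```bash
python3 - <<'E'
from h import *
for tag,n,roi in (("d","top",(372,195,70,65)),("f","scene",(252,170,60,40)),("e","scene",(252,170,60,40)),("a","scene",(252,165,60,45))):
    S=load(tag)[n]; f=S["frame"]; hsv=cv2.cvtColor(f,cv2.COLOR_BGR2HSV)
    m=cv2.inRange(hsv,(8,90,120),(24,200,255)); q=np.zeros_like(m); x,y,w,h=roi; q[y:y+h,x:x+w]=m[y:y+h,x:x+w]
    q=cv2.morphologyEx(q,cv2.MORPH_CLOSE,np.ones((5,5)))
    cs=cv2.findContours(q,cv2.RETR_EXTERNAL,cv2.CHAIN_APPROX_NONE)[0]
    k=max(cs,key=cv2.contourArea)
    P=np.array([onz(S,p[0],.006)[:2] for p in k]).astype(np.float32); print(tag,n,cv2.boundingRect(k),cv2.minEnclosingCircle(P),cv2.fitEllipse(P)[:2])
st()
E
```

```text
d top (372, 195, 70, 65) ((0.4437410235404968, -0.3119038939476013), 0.1579219549894333) ((0.43948984146118164, -0.30824920535087585), (0.2195991724729538, 0.26888689398765564))
f scene (252, 173, 51, 37) ((0.4678369462490082, -0.29777368903160095), 0.1253877729177475) ((0.4501621127128601, -0.2957366406917572), (0.1965593695640564, 0.21246619522571564))
e scene (252, 173, 51, 37) ((0.46043694019317627, -0.29817700386047363), 0.12608815729618073) ((0.4504639208316803, -0.29753828048706055), (0.1968708038330078, 0.21581555902957916))
a scene (252, 173, 50, 37) ((0.4685540199279785, -0.3055841028690338), 0.11284205317497253) ((0.45462483167648315, -0.3056792616844177), (0.17884810268878937, 0.19675423204898834))
t 11.23 p [ 0.4425 -0.1585  0.2969] rpy [-90.1  -0.1 -80. ] F [ 0.3  0.6 -3.7] gap 0.152 q [-0.47  0.21  1.61 -0.    1.32  0.93]
```

```bash
python3 - <<'E'
from h import *
d=load("d")["top"];S=load("e")["scene"]
print(onz(d,un((659,321.5),4,240,150),.006),onz(S,un((135.5,80.5),4.5,250,170),.006))
for z in (.20,.10,.042):rel([.4375,-.306,z],Rtool(-80))
E
```

```text
[ 0.43279147 -0.30525561  0.006     ] [ 0.43670121 -0.29839788  0.006     ]
d(mm) [144.3  97.1 -30.3] r(deg) [ 0.1  -0.03  0.07] dist 177 ang 0.1
d(mm) [144.2 197.1 -30.1] r(deg) [ 0.1  -0.03  0.07] dist 246 ang 0.1
d(mm) [144.1 255.1 -30. ] r(deg) [ 0.1  -0.03  0.07] dist 295 ang 0.1
```

jog_arm(series=[{"dx": 28,"dy": 15,"dz": -7,"rx": 0,"ry": 0,"rz": 0,"fingers": 1},{"dx": 58,"dy": 30,"dz": -14,"rx": 0,"ry": 0,"rz": 0,"fingers": 1},{"dx": 88,"dy": 50,"dz": -21,"rx": 0,"ry": 0,"rz": 0,"fingers": 1},{"dx": 116,"dy": 75,"dz": -27,"rx": 0,"ry": 0,"rz": 0,"fingers": 1},{"dx": 134,"dy": 102,"dz": -31,"rx": 0,"ry": 0,"rz": 0,"fingers": 1},{"dx": 141,"dy": 130,"dz": -32,"rx": 0,"ry": 0,"rz": 0,"fingers": 1},{"dx": 141,"dy": 160,"dz": -32,"rx": 0,"ry": 0,"rz": 0,"fingers": 1},{"dx": 141,"dy": 188,"dz": -32,"rx": 0,"ry": 0,"rz": 0,"fingers": 1},{"dx": 141,"dy": 212,"dz": -32,"rx": 0,"ry": 0,"rz": 0,"fingers": 1},{"dx": 141,"dy": 228,"dz": -32,"rx": 0,"ry": 0,"rz": 0,"fingers": 1}])

```text
clock: 12.07
tool_pos: [0.4337, -0.3023, 0.0662]
eef_rot: [-1.575, 0.002, -1.397]
ft_force: [0.2, -0.0, -3.9]
finger_gap: 0.153
```

```bash
python3 - <<'E'
from h import *
st()
for z in (.05,.039):rel([.4348,-.3035,z],Rtool(-80))
o=snap("k")
f=o["scene"]["frame"][120:230,230:350]
cv2.imwrite("pics/k1.png",cv2.resize(f,None,fx=4,fy=4,interpolation=cv2.INTER_CUBIC))
E
```

```text
t 12.07 p [ 0.4337 -0.3023  0.0662] rpy [-90.2   0.1 -80.1] F [ 0.2 -0.  -3.9] gap 0.153 q [-0.72  0.59  1.75 -0.    0.81  0.68]
d(mm) [ 1.4 16.2  0.9] r(deg) [ 0.23 -0.05 -0.09] dist 16 ang 0.3
d(mm) [ 1.4 27.2  1. ] r(deg) [ 0.23 -0.05 -0.09] dist 27 ang 0.3
```

View pics/k1.png

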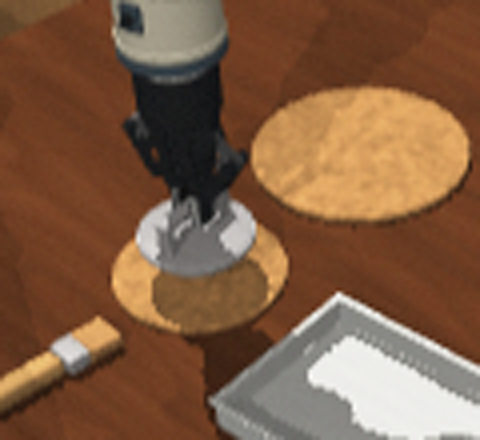

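Over the smaller mat, as intended. Lower gently until contact.

jog_arm(series=[{"dx": 1,"dy": 7,"dz": 1,"rx": 0,"ry": 0,"rz": 0,"fingers": 1},{"dx": 1,"dy": 13,"dz": 1,"rx": 0,"ry": 0,"rz": 0,"fingers": 1},{"dx": 1,"dy": 18,"dz": 1,"rx": 0,"ry": 0,"rz": 0,"fingers": 1},{"dx": 1,"dy": 22,"dz": 1,"rx": 0,"ry": 0,"rz": 0,"fingers": 1},{"dx": 1,"dy": 25,"dz": 1,"rx": 0,"ry": 0,"rz": 0,"fingers": 1},{"dx": 1,"dy": 27,"dz": 1,"rx": 0,"ry": 0,"rz": 0,"fingers": 1},{"dx": 1,"dy": 27,"dz": 1,"rx": 0,"ry": 0,"rz": 0,"fingers": 1}])

```text
clock: 12.75
tool_pos: [0.4344, -0.3026, 0.0392]
eef_rot: [-1.576, 0.003, -1.397]
ft_force: [-0.1, 0.2, -3.6]
finger_gap: 0.148
```

jog_arm(series=[{"dx": 0,"dy": 1,"dz": 0,"rx": 0,"ry": 0,"rz": 0,"fingers": 1},{"dx": 0,"dy": 1.5,"dz": 0,"rx": 0,"ry": 0,"rz": 0,"fingers": 1},{"dx": 0,"dy": 2,"dz": 0,"rx": 0,"ry": 0,"rz": 0,"fingers": 1},{"dx": 0,"dy": 2,"dz": 0,"rx": 0,"ry": 0,"rz": 0,"fingers": 1}])

```text
clock: 13.08
tool_pos: [0.4344, -0.3026, 0.0372]
eef_rot: [-1.576, 0.003, -1.397]
ft_force: [-0.0, -0.7, -3.6]
finger_gap: 0.147
```

jog_arm(series=[{"dx": 0,"dy": 1,"dz": 0,"rx": 0,"ry": 0,"rz": 0,"fingers": 1},{"dx": 0,"dy": 2,"dz": 0,"rx": 0,"ry": 0,"rz": 0,"fingers": 1},{"dx": 0,"dy": 2,"dz": 0,"rx": 0,"ry": 0,"rz": 0,"fingers": 1}])

```text
clock: 13.33
tool_pos: [0.4345, -0.3026, 0.0369]
eef_rot: [-1.575, 0.002, -1.397]
ft_force: [-8.1, 7.9, 36.2]
finger_gap: 0.151
```

jog_arm(series=[{"dx": 0,"dy": -0.5,"dz": 0,"rx": 0,"ry": 0,"rz": 0,"fingers": 1},{"dx": 0,"dy": -0.5,"dz": 0,"rx": 0,"ry": 0,"rz": 0,"fingers": 0.5},{"dx": 0,"dy": -0.5,"dz": 0,"rx": 0,"ry": 0,"rz": 0,"fingers": 0},{"dx": 0,"dy": -0.5,"dz": 0,"rx": 0,"ry": 0,"rz": 0,"fingers": -0.5},{"dx": 0,"dy": -1,"dz": 0,"rx": 0,"ry": 0,"rz": 0,"fingers": -0.5},{"dx": 0,"dy": -10,"dz": 0,"rx": 0,"ry": 0,"rz": 0,"fingers": -0.5},{"dx": 0,"dy": -30,"dz": 0,"rx": 0,"ry": 0,"rz": 0,"fingers": -0.5},{"dx": 0,"dy": -65,"dz": 0,"rx": 0,"ry": 0,"rz": 0,"fingers": -0.5},{"dx": 0,"dy": -105,"dz": 0,"rx": 0,"ry": 0,"rz": 0,"fingers": -0.5},{"dx": 0,"dy": -145,"dz": 0,"rx": 0,"ry": 0,"rz": 0,"fingers": -0.5}])

```text
clock: 14.17
tool_pos: [0.4346, -0.3024, 0.1839]
eef_rot: [-1.576, 0.003, -1.397]
ft_force: [1.2, -1.5, 0.3]
finger_gap: 0.752
```

```bash
python3 - <<'E'
from h import *
st()
o=snap("l")
f=o["scene"]["frame"][140:290,230:430]
cv2.imwrite("pics/l1.png",cv2.resize(f,None,fx=4,fy=4,interpolation=cv2.INTER_CUBIC))
E
```

```text
t 14.17 p [ 0.4346 -0.3024  0.1839] rpy [-90.3   0.2 -80. ] F [ 1.2 -1.5  0.3] gap 0.752 q [-0.72  0.42  1.64 -0.    1.09  0.68]
```

View pics/l1.png

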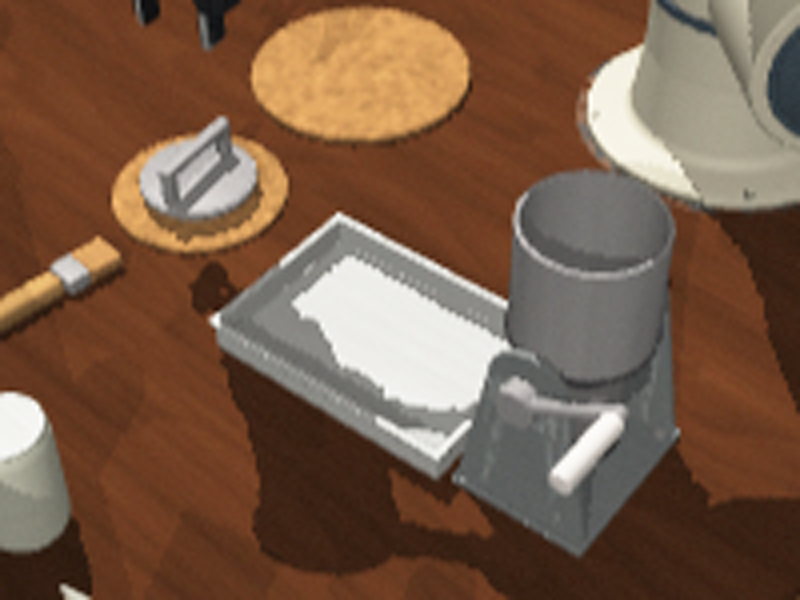

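View pics/l_top.png

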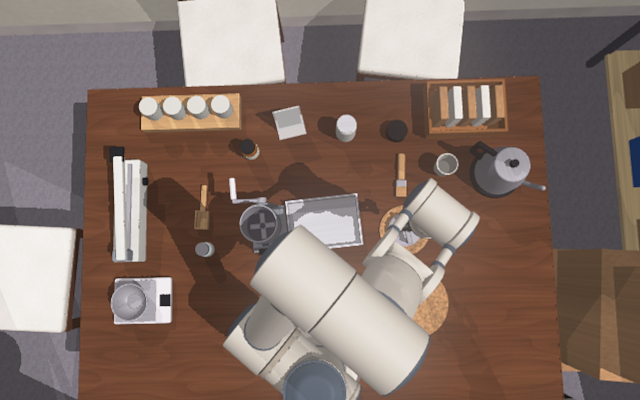

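```bash
python3 - <<'E'
from h import *
R=Rtool(4.7)
rel([.5666,.2804,.34],R); rel([.45,-.10,.36],Rtool(-35))
E
```

```text
d(mm) [-553.1 -154.4  228.8] r(deg) [  0.16 -84.73   0.3 ] dist 618 ang 84.7
d(mm) [-198.5 -172.8   48.1] r(deg) [ 4.000e-02 -4.503e+01  3.200e-01] dist 267 ang 45.0
```

jog_arm(series=[{"dx": -5,"dy": -35,"dz": 2,"rx": 0,"ry": -4,"rz": 0,"fingers": 0},{"dx": -15,"dy": -70,"dz": 6,"rx": 0,"ry": -9,"rz": 0,"fingers": 0.5},{"dx": -35,"dy": -105,"dz": 14,"rx": 0,"ry": -14,"rz": 0,"fingers": 1},{"dx": -60,"dy": -135,"dz": 24,"rx": 0,"ry": -20,"rz": 0,"fingers": 1},{"dx": -90,"dy": -150,"dz": 37,"rx": 0,"ry": -26,"rz": 0,"fingers": 1},{"dx": -122,"dy": -158,"dz": 50,"rx": 0,"ry": -32,"rz": 0,"fingers": 1},{"dx": -155,"dy": -165,"dz": 64,"rx": 0,"ry": -38,"rz": 0,"fingers": 1},{"dx": -188,"dy": -170,"dz": 78,"rx": 0,"ry": -44,"rz": 0,"fingers": 1},{"dx": -222,"dy": -172,"dz": 92,"rx": 0,"ry": -50,"rz": 0,"fingers": 1},{"dx": -256,"dy": -172,"dz": 106,"rx": 0,"ry": -56,"rz": 0,"fingers": 1}])

```text
clock: 15.1
tool_pos: [0.497, -0.0316, 0.36]
eef_rot: [-1.574, -0.005, -0.414]
ft_force: [0.8, -0.5, 0.2]
finger_gap: 0.002
```

```bash
python3 - <<'E'
from h import *
st()
R=Rtool(4.7)
rel([.5666,.2804,.32],R);rel([.5666,.2804,.172],R)
E
```

```text
t 15.1 p [ 0.497  -0.0316  0.36  ] rpy [-90.2  -0.3 -23.7] F [ 0.8 -0.5  0.2] gap 0.002 q [-0.18  0.2   1.45 -0.    1.49  0.23]
d(mm) [-62.1  38.7 313.7] r(deg) [  0.26 -28.45   0.24] dist 322 ang 28.4
d(mm) [-62.9 186.7 314.2] r(deg) [  0.26 -28.45   0.24] dist 371 ang 28.4
```

jog_arm(series=[{"dx": -4,"dy": 0,"dz": 34,"rx": 0,"ry": -3,"rz": 0,"fingers": 1},{"dx": -10,"dy": 0,"dz": 70,"rx": 0,"ry": -7,"rz": 0,"fingers": 1},{"dx": -17,"dy": 0,"dz": 108,"rx": 0,"ry": -11,"rz": 0,"fingers": 1},{"dx": -25,"dy": 0,"dz": 146,"rx": 0,"ry": -15,"rz": 0,"fingers": 1},{"dx": -33,"dy": 2,"dz": 184,"rx": 0,"ry": -19,"rz": 0,"fingers": 1},{"dx": -41,"dy": 6,"dz": 222,"rx": 0,"ry": -23,"rz": 0,"fingers": 1},{"dx": -49,"dy": 12,"dz": 258,"rx": 0,"ry": -26,"rz": 0,"fingers": 1},{"dx": -57,"dy": 20,"dz": 290,"rx": 0,"ry": -28,"rz": 0,"fingers": 1},{"dx": -62,"dy": 32,"dz": 310,"rx": 0,"ry": -28.5,"rz": 0,"fingers": 1},{"dx": -63,"dy": 45,"dz": 314,"rx": 0,"ry": -28.5,"rz": 0,"fingers": 1}])

```text
clock: 15.93
tool_pos: [0.5658, 0.2845, 0.3132]
eef_rot: [-1.575, -0.003, 0.087]
ft_force: [0.9, -0.5, 0.0]
finger_gap: -0.004
```

```bash
python3 - <<'E'
from h import *
st()
R=Rtool(4.7)
rel([.5666,.2804,.172],R)
o=snap("m")
f=o["scene"]["frame"][140:290,310:430]
g=o["top"]["frame"][150:300,200:320]
cv2.imwrite("pics/m1.png",cv2.resize(cv2.hconcat([f,g]),None,fx=3.3,fy=3.3,interpolation=cv2.INTER_CUBIC))
S=load("l")["scene"]
u=lambda p:un(p,4,230,140)
c,_=rect(S,[[-.087,-.122],[.087,-.122],[.087,.122]],[u((339,212)),u((210,321)),u((440,462))],.032)
M,n=rect(S,[[.075,-.06],[.075,.06],[-.075,.06]],[u((453,478)),u((580,553)),u((679,433))],.004)
Q=np.array([[np.cos(n),-np.sin(n)],[np.sin(n),np.cos(n)]]); print(Q.T@(c-M))
E
```

```text
t 15.93 p [0.5658 0.2845 0.3132] rpy [-90.3  -0.2   5. ] F [ 0.9 -0.5  0. ] gap -0.004 q [ 0.37  0.44  1.2  -0.01  1.49  0.29]
d(mm) [-1.000e-01  1.413e+02 -3.500e+00] r(deg) [0.26 0.26 0.19] dist 141 ang 0.4
c [ 0.4644 -0.0283] yaw 4.91 res [[-0.1, -1.2], [-0.7, 0.5], [0.8, 0.6]]
c [0.4499 0.1559] yaw 5.26 res [[-0.7, 1.9], [-1.4, -1.7], [2.1, -0.2]]
[-0.00242184 -0.18468807]
```

View pics/m1.png

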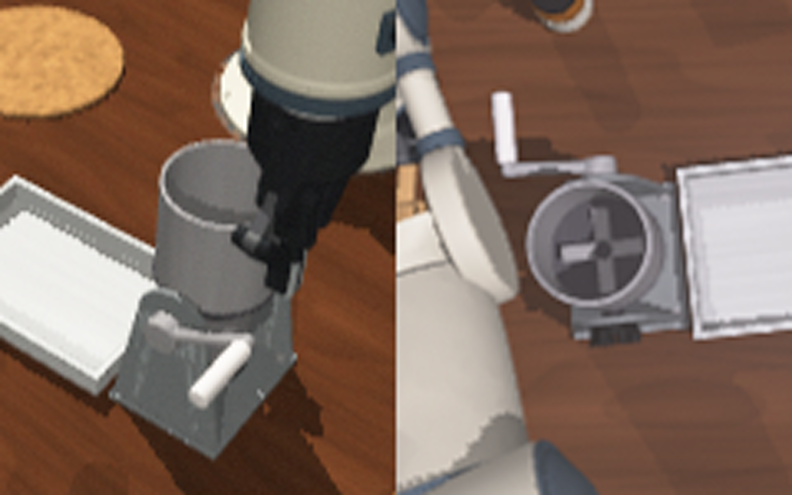

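```bash
python3 - <<'E'
from h import *
f=load("m")["top"]["frame"][195:259,245:375]
g=cv2.resize(f,None,fx=6,fy=6,interpolation=cv2.INTER_CUBIC)
cv2.imwrite("pics/m2.png",np.clip(g.astype(float)*1.3,0,255).astype(np.uint8))
E
```

```text
(no output)
```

View pics/m2.png

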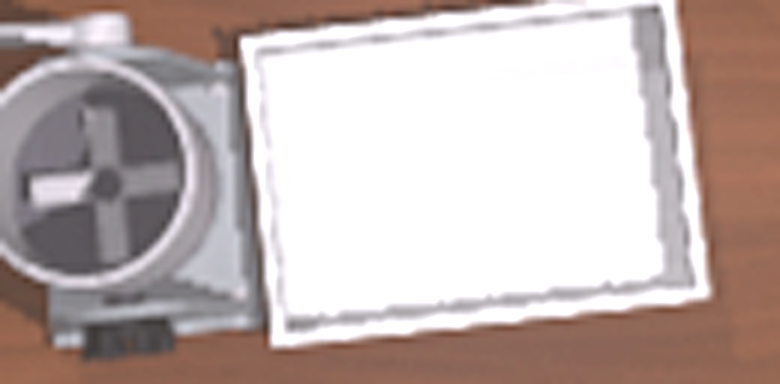

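```bash
python3 - <<'E'
from h import *
T=load("m")["top"]; u=lambda p:un(p,6,245,195)
c,_=rect(T,[[.087,.122],[.087,-.122],[-.087,-.122],[-.087,.122]],[u(p) for p in((240,37),(672,-2),(712,297),(272,348))],.032)
M,n=rect(T,[[.075,-.06],[-.075,-.06],[-.075,.06]],[u(p) for p in((237,61),(262,325),(53,347))],.008)
for k in (n,np.radians(4.7)):
    Q=np.array([[np.cos(k),-np.sin(k)],[np.sin(k),np.cos(k)]]); print(Q.T@(c-M))
E
```

```text
c [ 0.4625 -0.0325] yaw 4.7 res [[1.0, 0.7], [-3.4, 0.9], [2.2, -1.5], [0.1, -0.0]]
c [0.4495 0.1547] yaw 4.71 res [[0.3, 0.0], [-0.4, 0.7], [0.1, -0.7]]
[-0.00245479 -0.18760258]
[-0.00242063 -0.18760302]
```

jog_arm(series=[{"dx": 0,"dy": 30,"dz": -2,"rx": 0,"ry": 0,"rz": 0,"fingers": 1},{"dx": 0,"dy": 65,"dz": -2,"rx": 0,"ry": 0,"rz": 0,"fingers": 1},{"dx": 0,"dy": 98,"dz": -2,"rx": 0,"ry": 0,"rz": 0,"fingers": 1},{"dx": 0,"dy": 125,"dz": -2,"rx": 0,"ry": 0,"rz": 0,"fingers": 1},{"dx": 0,"dy": 138,"dz": -2,"rx": 0,"ry": 0,"rz": 0,"fingers": 1},{"dx": 0,"dy": 141,"dz": -2,"rx": 0,"ry": 0,"rz": 0,"fingers": 1},{"dx": 0,"dy": 141,"dz": -2,"rx": 0,"ry": 0,"rz": 0,"fingers": 1}])

```text
clock: 16.62
tool_pos: [0.5648, 0.278, 0.1709]
eef_rot: [-1.578, 0.002, 0.084]
ft_force: [0.1, 0.4, -0.1]
finger_gap: -0.002
```

```bash
python3 - <<'E'
from h import *
st()
o=snap("n")
f=o["scene"]["frame"][150:290,320:440]
cv2.imwrite("pics/n1.png",cv2.resize(f,None,fx=4,fy=4,interpolation=cv2.INTER_CUBIC))
n=np.radians(4.7); Q=np.array([[np.cos(n),-np.sin(n)],[np.sin(n),np.cos(n)]]); M=np.array([.4495,.1547])
for yg in (78,70,60,50,40,20,0,-20,-40,-55,-65):
    y=yg/1000+.020; zt={78:.172,70:.178,60:.183,50:.188,40:.191,20:.196,0:.198,-20:.196,-40:.190,-55:.186,-65:.182}[yg]
    p=Q@[.126,y]+M; print(yg,end=" "); rel([*p,zt],Rtool(4.7))
E
```

```text
t 16.62 p [0.5648 0.278  0.1709] rpy [-90.4   0.1   4.8] F [ 0.1  0.4 -0.1] gap -0.002 q [ 0.37  0.56  1.4  -0.01  1.18  0.28]
78 d(mm) [  0.1   0.4 -16. ] r(deg) [0.34 0.12 0.07] dist 16 ang 0.4
70 d(mm) [  0.   -5.5 -24.1] r(deg) [0.34 0.12 0.07] dist 25 ang 0.4
60 d(mm) [  0.  -10.5 -34.1] r(deg) [0.34 0.12 0.07] dist 36 ang 0.4
50 d(mm) [  0.  -15.4 -44.1] r(deg) [0.34 0.12 0.07] dist 47 ang 0.4
40 d(mm) [ -0.  -18.3 -54.2] r(deg) [0.34 0.12 0.07] dist 57 ang 0.4
20 d(mm) [ -0.  -23.2 -74.2] r(deg) [0.34 0.12 0.07] dist 78 ang 0.4
0 d(mm) [ -0.1 -25.1 -94.2] r(deg) [0.34 0.12 0.07] dist 97 ang 0.4
-20 d(mm) [-1.000e-01 -2.300e+01 -1.142e+02] r(deg) [0.34 0.12 0.07] dist 116 ang 0.4
-40 d(mm) [  -0.2  -16.9 -134.1] r(deg) [0.34 0.12 0.07] dist 135 ang 0.4
-55 d(mm) [  -0.2  -12.8 -149.1] r(deg) [0.34 0.12 0.07] dist 150 ang 0.4
-65 d(mm) [  -0.2   -8.7 -159.1] r(deg) [0.34 0.12 0.07] dist 159 ang 0.4
```

View pics/n1.png

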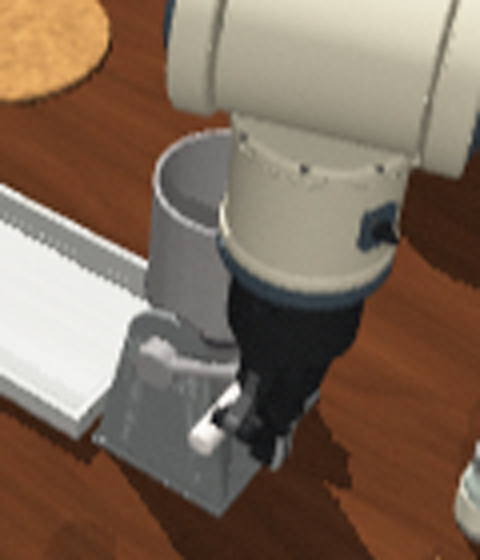

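jog_arm(series=[{"dx": 0,"dy": 0,"dz": -6,"rx": 0,"ry": 0,"rz": 0,"fingers": 1},{"dx": 0,"dy": 0,"dz": -12,"rx": 0,"ry": 0,"rz": 0,"fingers": 1},{"dx": 0,"dy": -2,"dz": -18,"rx": 0,"ry": 0,"rz": 0,"fingers": 1},{"dx": 0,"dy": -5,"dz": -24,"rx": 0,"ry": 0,"rz": 0,"fingers": 1},{"dx": 0,"dy": -8,"dz": -30,"rx": 0,"ry": 0,"rz": 0,"fingers": 1},{"dx": 0,"dy": -11,"dz": -36,"rx": 0,"ry": 0,"rz": 0,"fingers": 1}])

```text
clock: 17.22
tool_pos: [0.569, 0.2526, 0.1891]
eef_rot: [-1.559, -0.008, 0.085]
ft_force: [-34.4, 94.8, 66.5]
finger_gap: -0.001
```

```bash
python3 - <<'E'
from h import *
st()
o=snap("p")
f=o["scene"]["frame"][150:290,320:440]
cv2.imwrite("pics/p1.png",cv2.resize(f,None,fx=4,fy=4,interpolation=cv2.INTER_CUBIC))
E
```

```text
t 17.22 p [0.569  0.2526 0.1891] rpy [-89.3  -0.5   4.9] F [-34.4  94.8  66.5] gap -0.001 q [0.32 0.53 1.41 0.01 1.19 0.23]
```

View pics/p1.png

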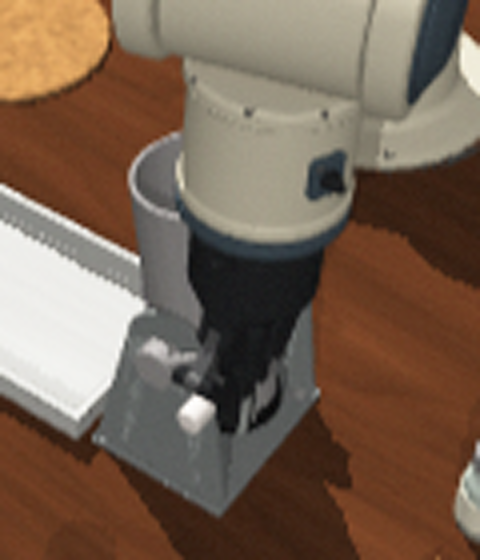

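jog_arm(series=[{"dx": 0,"dy": 0,"dz": 6,"rx": 0,"ry": 0,"rz": 0,"fingers": 1},{"dx": 0,"dy": 2,"dz": 14,"rx": 0,"ry": 0,"rz": 0,"fingers": 1},{"dx": 0,"dy": 5,"dz": 22,"rx": 0,"ry": 0,"rz": 0,"fingers": 1}])

```text
clock: 17.57
tool_pos: [0.5692, 0.2721, 0.1857]
eef_rot: [-1.563, -0.013, 0.085]
ft_force: [0.5, -0.5, -0.2]
finger_gap: 0.001
```

```bash
python3 - <<'E'
from h import *
st()
o=snap("q")
f=o["scene"]["frame"][195:275,340:400]
g=load("n")["scene"]["frame"][195:275,340:400]
p=load("p")["scene"]["frame"][195:275,340:400]
cv2.imwrite("pics/q1.png",cv2.resize(cv2.hconcat([g,p,f]),None,fx=4.4,fy=6,interpolation=cv2.INTER_CUBIC))
E
```

```text
t 17.57 p [0.5692 0.2721 0.1857] rpy [-89.6  -0.8   4.9] F [ 0.5 -0.5 -0.2] gap 0.001 q [0.35 0.54 1.4  0.   1.19 0.26]
```

View pics/q1.png

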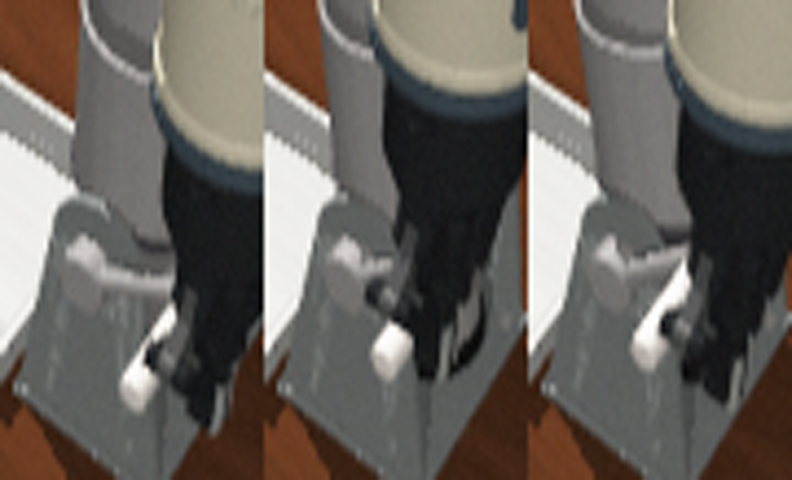

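jog_arm(series=[{"dx": 0,"dy": 7,"dz": 0,"rx": 0,"ry": 0,"rz": 0,"fingers": 1},{"dx": 0,"dy": 14,"dz": -5,"rx": 0,"ry": 0,"rz": 0,"fingers": 1},{"dx": 0,"dy": 16,"dz": -12,"rx": 0,"ry": 0,"rz": 0,"fingers": 1},{"dx": 0,"dy": 16,"dz": -16,"rx": 0,"ry": 0,"rz": 0,"fingers": 1},{"dx": 0,"dy": 14,"dz": -18,"rx": 0,"ry": 0,"rz": 0,"fingers": 1},{"dx": 0,"dy": 11.5,"dz": -20,"rx": 0,"ry": 0,"rz": 0,"fingers": 1}])

```text
clock: 18.17
tool_pos: [0.5703, 0.2517, 0.1725]
eef_rot: [-1.564, -0.01, 0.085]
ft_force: [0.4, -0.4, -1.1]
finger_gap: -0.001
```

jog_arm(series=[{"dx": 0,"dy": -2,"dz": -1.5,"rx": 0,"ry": 0,"rz": 0,"fingers": 1},{"dx": 0,"dy": -4.5,"dz": -3.5,"rx": 0,"ry": 0,"rz": 0,"fingers": 1}])

```text
clock: 18.33
tool_pos: [0.5707, 0.2483, 0.1774]
eef_rot: [-1.563, -0.01, 0.085]
ft_force: [-0.1, 4.0, -3.0]
finger_gap: -0.003
```

```bash
python3 - <<'E'
from h import *
o=snap("r")
f=o["scene"]["frame"][175:275,320:400]
g=o["top"]["frame"][150:250,200:280]
cv2.imwrite("pics/r1.png",cv2.resize(cv2.hconcat([f,g]),None,fx=5,fy=5,interpolation=cv2.INTER_CUBIC))
E
```

```text
(no output)
```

View pics/r1.png

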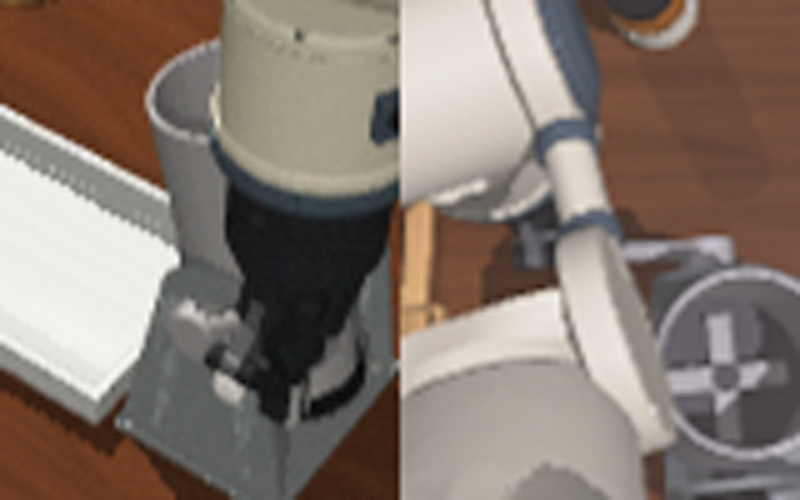

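jog_arm(series=[{"dx": 0,"dy": -3.5,"dz": -3,"rx": 0,"ry": 0,"rz": 0,"fingers": 1},{"dx": 0,"dy": -7,"dz": -6,"rx": 0,"ry": 0,"rz": 0,"fingers": 1},{"dx": 0,"dy": -10.5,"dz": -9.5,"rx": 0,"ry": 0,"rz": 0,"fingers": 1}])

```text
clock: 18.68
tool_pos: [0.5715, 0.2385, 0.1885]
eef_rot: [-1.564, -0.011, 0.085]
ft_force: [0.4, 4.4, -3.1]
finger_gap: -0.001
```

jog_arm(series=[{"dx": 0,"dy": -3,"dz": -4,"rx": 0,"ry": 0,"rz": 0,"fingers": 1},{"dx": 0,"dy": -6,"dz": -8,"rx": 0,"ry": 0,"rz": 0,"fingers": 1},{"dx": 0,"dy": -9,"dz": -13,"rx": 0,"ry": 0,"rz": 0,"fingers": 1},{"dx": 0,"dy": -11.5,"dz": -18,"rx": 0,"ry": 0,"rz": 0,"fingers": 1}])

```text
clock: 19.02
tool_pos: [0.5731, 0.2203, 0.2006]
eef_rot: [-1.563, -0.012, 0.085]
ft_force: [-1.7, 6.8, 4.2]
finger_gap: 0.001
```

jog_arm(series=[{"dx": 0,"dy": -2,"dz": -6,"rx": 0,"ry": 0,"rz": 0,"fingers": 1},{"dx": 0,"dy": -4,"dz": -12,"rx": 0,"ry": 0,"rz": 0,"fingers": 1},{"dx": 0,"dy": -5,"dz": -18,"rx": 0,"ry": 0,"rz": 0,"fingers": 1},{"dx": 0,"dy": -6,"dz": -24,"rx": 0,"ry": 0,"rz": 0,"fingers": 1},{"dx": 0,"dy": -6,"dz": -30,"rx": 0,"ry": 0,"rz": 0,"fingers": 1}])

```text
clock: 19.43
tool_pos: [0.5762, 0.19, 0.2074]
eef_rot: [-1.563, -0.013, 0.085]
ft_force: [0.2, 5.4, 4.2]
finger_gap: -0.0
```

```bash
python3 - <<'E'
from h import *
o=snap("s")
f=o["scene"]["frame"][165:275,310:400]
g=o["top"]["frame"][160:270,220:310]
cv2.imwrite("pics/s1.png",cv2.resize(cv2.hconcat([f,g]),None,fx=4.4,fy=4.4,interpolation=cv2.INTER_CUBIC))
E
```

```text
(no output)
```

View pics/s1.png

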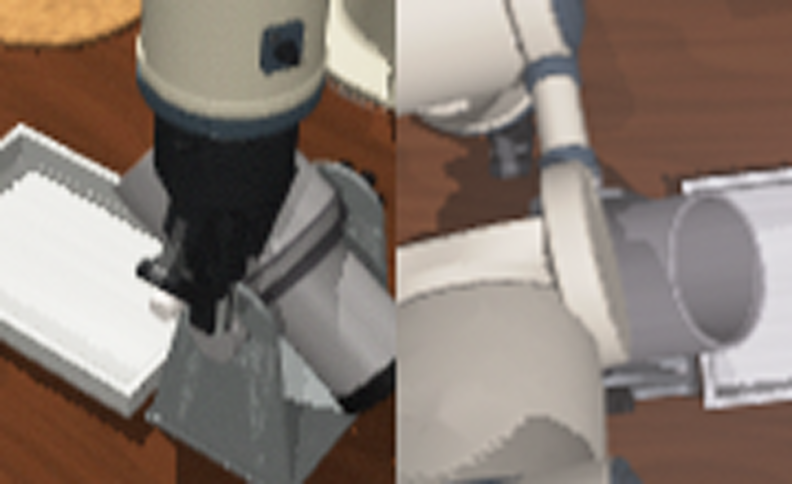

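jog_arm(series=[{"dx": 0,"dy": 0,"dz": -7,"rx": 0,"ry": 0,"rz": 0,"fingers": 1},{"dx": 0,"dy": 0,"dz": -14,"rx": 0,"ry": 0,"rz": 0,"fingers": 1},{"dx": 0,"dy": 1,"dz": -21,"rx": 0,"ry": 0,"rz": 0,"fingers": 1},{"dx": 0,"dy": 4,"dz": -28,"rx": 0,"ry": 0,"rz": 0,"fingers": 1},{"dx": 0,"dy": 7,"dz": -35,"rx": 0,"ry": 0,"rz": 0,"fingers": 1},{"dx": 0,"dy": 11,"dz": -42,"rx": 0,"ry": 0,"rz": 0,"fingers": 1},{"dx": 0,"dy": 15,"dz": -49,"rx": 0,"ry": 0,"rz": 0,"fingers": 1},{"dx": 0,"dy": 18,"dz": -54,"rx": 0,"ry": 0,"rz": 0,"fingers": 1}])

```text
clock: 20.2
tool_pos: [0.5806, 0.1345, 0.1877]
eef_rot: [-1.564, -0.012, 0.084]
ft_force: [-1.1, 3.8, 1.3]
finger_gap: 0.001
```

jog_arm(series=[{"dx": 0,"dy": 2,"dz": -4,"rx": 0,"ry": 0,"rz": 0,"fingers": 1},{"dx": 0,"dy": 4,"dz": -8,"rx": 0,"ry": 0,"rz": 0,"fingers": 1},{"dx": 0,"dy": 5,"dz": -11,"rx": 0,"ry": 0,"rz": 0,"fingers": 1}])

```text
clock: 20.45
tool_pos: [0.581, 0.1236, 0.1815]
eef_rot: [-1.563, -0.01, 0.084]
ft_force: [0.5, 10.6, -7.7]
finger_gap: 0.0
```

jog_arm(series=[{"dx": 0,"dy": 0,"dz": -1.5,"rx": 0,"ry": 0,"rz": 0,"fingers": 1},{"dx": 0,"dy": 0,"dz": -3,"rx": 0,"ry": 0,"rz": 0,"fingers": 1}])

```text
clock: 20.62
tool_pos: [0.5808, 0.1214, 0.1804]
eef_rot: [-1.561, -0.009, 0.084]
ft_force: [1.4, 25.4, -8.0]
finger_gap: 0.001
```

```bash
python3 - <<'E'
from h import *
o=snap("t")
f=o["scene"]["frame"][165:275,290:400]
g=o["top"]["frame"][160:270,220:330]
cv2.imwrite("pics/t1.png",cv2.resize(cv2.hconcat([f,g]),None,fx=3.6,fy=3.6,interpolation=cv2.INTER_CUBIC))
E
```

```text
(no output)
```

View pics/t1.png

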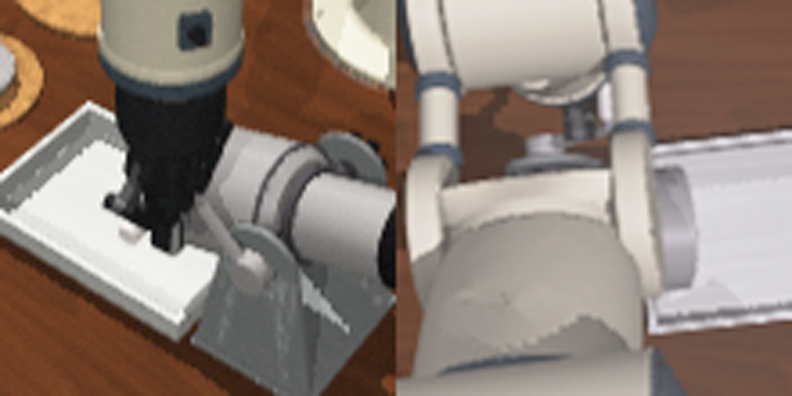

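jog_arm(series=[{"dx": 0,"dy": 0,"dz": -1,"rx": 0,"ry": 0,"rz": 0,"fingers": 1},{"dx": 0,"dy": 0,"dz": 6,"rx": 0,"ry": 0,"rz": 0,"fingers": 1},{"dx": 0,"dy": 0,"dz": 16,"rx": 0,"ry": 0,"rz": 0,"fingers": 1},{"dx": 8,"dy": -20,"dz": 20,"rx": 0,"ry": 0,"rz": 0,"fingers": 1},{"dx": 15,"dy": -55,"dz": 20,"rx": 0,"ry": 0,"rz": 0,"fingers": 1},{"dx": 20,"dy": -95,"dz": 18,"rx": 0,"ry": 0,"rz": 0,"fingers": 1},{"dx": 20,"dy": -135,"dz": 10,"rx": 0,"ry": 0,"rz": 0,"fingers": 1},{"dx": 20,"dy": -160,"dz": -10,"rx": 0,"ry": 0,"rz": 0,"fingers": 1},{"dx": 20,"dy": -170,"dz": -50,"rx": 0,"ry": 0,"rz": 0,"fingers": 0},{"dx": 20,"dy": -170,"dz": -90,"rx": 0,"ry": 0,"rz": 0,"fingers": -0.5}])

```text
clock: 21.55
tool_pos: [0.6078, 0.0316, 0.353]
eef_rot: [-1.562, -0.014, 0.086]
ft_force: [1.4, -0.8, -0.0]
finger_gap: 0.279
```

```bash
python3 - <<'E'
from h import *
st()
o=snap("v")
f=o["scene"]["frame"][140:290,200:400]
cv2.imwrite("pics/v1.png",cv2.resize(f,None,fx=4,fy=4,interpolation=cv2.INTER_CUBIC))
f=o["top"]["frame"][140:260,220:430]
cv2.imwrite("pics/v2.png",cv2.resize(f,None,fx=3.7,fy=3.7,interpolation=cv2.INTER_CUBIC))
E
```

```text
t 21.55 p [0.6078 0.0316 0.353 ] rpy [-89.5  -0.8   4.9] F [ 1.4 -0.8 -0. ] gap 0.279 q [-0.05  0.38  1.21  0.01  1.54 -0.14]
```

View pics/v1.png

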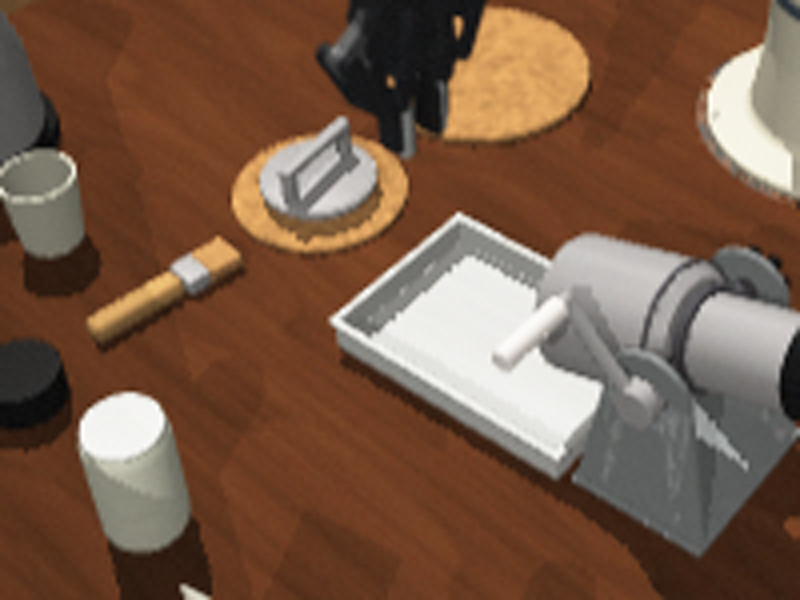

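View pics/v2.png

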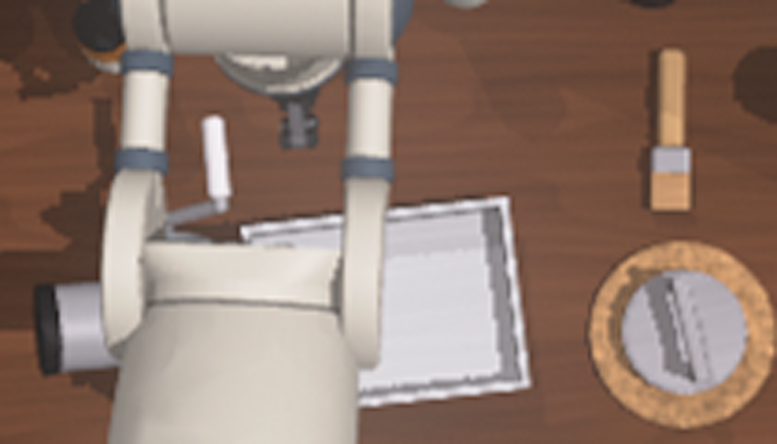

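```bash
python3 - <<'E'
from h import *
np.set_printoptions(precision=4,suppress=True)
o=load("v");T=o["top"];S=o["scene"]
print("grip",tri(T,un((216,158),3.7,220,140),S,un((530,331),4,200,140)))
n=np.radians(4.7); Q=np.array([[np.cos(n),-np.sin(n)],[np.sin(n),np.cos(n)]]); M=np.array([.4495,.1547])
print("expected",Q@[.121,-.065]+M,.203)
A=load("a")["top"]
for U in (T,):
    hsv=cv2.cvtColor(U["frame"],cv2.COLOR_BGR2HSV)
    m=np.zeros(hsv.shape[:2],np.uint8); q=((hsv[...,2]>125)).astype(np.uint8)*255; m[148:200,390:412]=q[148:200,390:412]
    k=max(cv2.findContours(m,cv2.RETR_EXTERNAL,cv2.CHAIN_APPROX_NONE)[0],key=cv2.contourArea)
    P=np.array([onz(U,p[0],.018)[:2] for p in k]).astype(np.float32); print(cv2.boundingRect(k),cv2.minAreaRect(P),cv2.boxPoints(cv2.minAreaRect(P)))
print("by eye",onz(T,un((673,48),3.7,220,140),.016),onz(T,un((671,212),3.7,220,140),.012),onz(T,un((672,100),3.7,220,140),.018),"S",onz(S,un((94,333),4,200,140),.012),onz(S,un((233,250),4,200,140),.012))
E
```

```text
grip [0.5752 0.1004 0.2033]
expected [0.5754 0.0998] 0.203
(396, 153, 11, 44) ((0.6216358542442322, -0.3002321124076843), (0.03388683870434761, 0.14881618320941925), 87.4696273803711) [[ 0.5466 -0.3139]
 [ 0.6952 -0.3204]
 [ 0.6967 -0.2866]
 [ 0.548  -0.28  ]]
by eye [ 0.6976 -0.3056  0.016 ] [ 0.5452 -0.2978  0.012 ] [ 0.6484 -0.3022  0.018 ] S [ 0.697  -0.2971  0.012 ] [ 0.5492 -0.2905  0.012 ]
```

```bash
python3 - <<'E'
from h import *
R=Rtool(-92.5)
rel([.622,-.3005,.16],R)
E
```

```text
d(mm) [ -13.3  187.4 -329.4] r(deg) [-8.000e-01  9.707e+01  1.000e-02] dist 379 ang 97.1
```

jog_arm(series=[{"dx": -1,"dy": 2,"dz": -30,"rx": 0,"ry": 7,"rz": 0,"fingers": -0.5},{"dx": -2,"dy": 5,"dz": -62,"rx": 0,"ry": 14,"rz": 0,"fingers": -0.5},{"dx": -4,"dy": 10,"dz": -94,"rx": 0,"ry": 21,"rz": 0,"fingers": -0.5},{"dx": -5,"dy": 20,"dz": -126,"rx": 0,"ry": 28,"rz": 0,"fingers": -0.5},{"dx": -6,"dy": 35,"dz": -156,"rx": 0,"ry": 35,"rz": 0,"fingers": -0.5},{"dx": -8,"dy": 50,"dz": -186,"rx": 0,"ry": 42,"rz": 0,"fingers": -0.5},{"dx": -9,"dy": 65,"dz": -216,"rx": 0,"ry": 49,"rz": 0,"fingers": -0.5},{"dx": -10,"dy": 80,"dz": -246,"rx": 0,"ry": 56,"rz": 0,"fingers": -0.5},{"dx": -11,"dy": 95,"dz": -274,"rx": 0,"ry": 63,"rz": 0,"fingers": -0.5},{"dx": -12,"dy": 110,"dz": -300,"rx": 0,"ry": 70,"rz": 0,"fingers": -0.5}])

```text
clock: 22.48
tool_pos: [0.62, -0.273, 0.2363]
eef_rot: [-1.56, 0.005, -1.148]
ft_force: [0.3, 1.0, 1.3]
finger_gap: 0.751
```

```bash
python3 - <<'E'
from h import *
st();R=Rtool(-92.5)
rel([.622,-.3005,.12],R)
E
```

```text
t 22.48 p [ 0.62   -0.273   0.2363] rpy [-89.4   0.3 -65.8] F [0.3 1.  1.3] gap 0.751 q [-0.51  0.56  1.2   0.01  1.38  0.64]
d(mm) [ 26.4 116.1 -10.7] r(deg) [-0.53 26.71 -0.41] dist 120 ang 26.7
```

jog_arm(series=[{"dx": 10,"dy": 25,"dz": -4,"rx": 0,"ry": 7,"rz": 0,"fingers": -0.5},{"dx": 20,"dy": 50,"dz": -8,"rx": 0,"ry": 14,"rz": 0,"fingers": -0.5},{"dx": 26,"dy": 80,"dz": -11,"rx": -0.5,"ry": 21,"rz": -0.4,"fingers": -0.5},{"dx": 26,"dy": 105,"dz": -11,"rx": -0.5,"ry": 26.7,"rz": -0.4,"fingers": -0.5},{"dx": 26,"dy": 116,"dz": -11,"rx": -0.5,"ry": 26.7,"rz": -0.4,"fingers": -0.5},{"dx": 26,"dy": 116,"dz": -11,"rx": -0.5,"ry": 26.7,"rz": -0.4,"fingers": -0.5}])

```text
clock: 22.98
tool_pos: [0.6203, -0.2989, 0.1172]
eef_rot: [-1.575, 0.003, -1.611]
ft_force: [-0.1, 0.5, 0.5]
finger_gap: 0.749
```

```bash
python3 - <<'E'
from h import *
st();R=Rtool(-92.5)
rel([.622,-.3005,.03],R);rel([.622,-.3005,.004],R)
o=snap("w")
f=o["scene"]["frame"][150:270,170:320]
cv2.imwrite("pics/w1.png",cv2.resize(f,None,fx=4.5,fy=4.5,interpolation=cv2.INTER_CUBIC))
E
```

```text
t 22.98 p [ 0.6203 -0.2989  0.1172] rpy [-90.2   0.2 -92.3] F [-0.1  0.5  0.5] gap 0.749 q [-0.54  0.7   1.29  0.    1.16  1.07]
d(mm) [ 1.8 87.1  2.1] r(deg) [ 0.23  0.21 -0.15] dist 87 ang 0.3
d(mm) [  1.8 113.1   2.2] r(deg) [ 0.23  0.21 -0.15] dist 113 ang 0.3
```

View pics/w1.png

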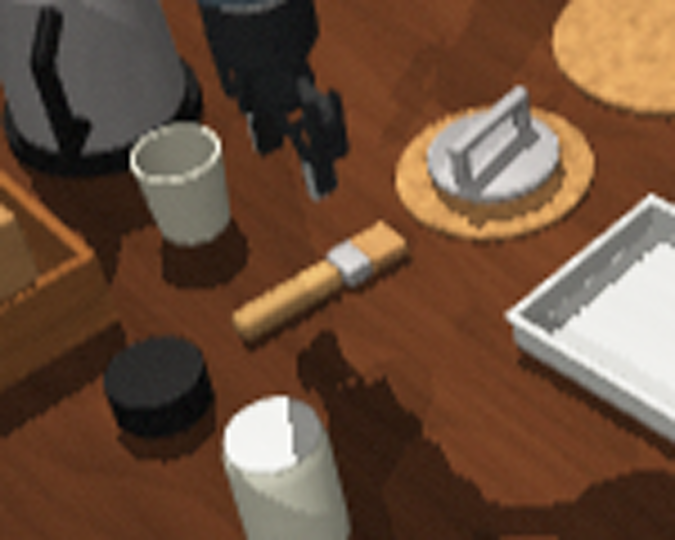

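jog_arm(series=[{"dx": 2,"dy": 25,"dz": 2,"rx": 0,"ry": 0,"rz": 0,"fingers": -0.5},{"dx": 2,"dy": 55,"dz": 2,"rx": 0,"ry": 0,"rz": 0,"fingers": -0.5},{"dx": 2,"dy": 80,"dz": 2,"rx": 0,"ry": 0,"rz": 0,"fingers": -0.5},{"dx": 2,"dy": 98,"dz": 2,"rx": 0,"ry": 0,"rz": 0,"fingers": -0.5},{"dx": 2,"dy": 108,"dz": 2,"rx": 0,"ry": 0,"rz": 0,"fingers": -0.4},{"dx": 2,"dy": 111,"dz": 2,"rx": 0,"ry": 0,"rz": 0,"fingers": -0.2},{"dx": 2,"dy": 111,"dz": 2,"rx": 0,"ry": 0,"rz": 0,"fingers": 0.1},{"dx": 2,"dy": 111,"dz": 2,"rx": 0,"ry": 0,"rz": 0,"fingers": 0.4},{"dx": 2,"dy": 111,"dz": 2,"rx": 0,"ry": 0,"rz": 0,"fingers": 0.8},{"dx": 2,"dy": 111,"dz": 2,"rx": 0,"ry": 0,"rz": 0,"fingers": 1}])

```text
clock: 23.92
tool_pos: [0.6251, -0.3025, 0.0121]
eef_rot: [-1.567, -0.001, -1.61]
ft_force: [-1.3, 1.2, 6.2]
finger_gap: 0.252
```

```bash
python3 - <<'E'
from h import *
st()
o=snap("x")
f=o["scene"]["frame"][150:270,170:320]
cv2.imwrite("pics/x1.png",cv2.resize(f,None,fx=4.5,fy=4.5,interpolation=cv2.INTER_CUBIC))
E
```

```text
t 23.92 p [ 0.6251 -0.3025  0.0121] rpy [-89.8  -0.1 -92.2] F [-1.3  1.2  6.2] gap 0.252 q [-0.54  0.83  1.34  0.    0.97  1.07]
```

View pics/x1.png

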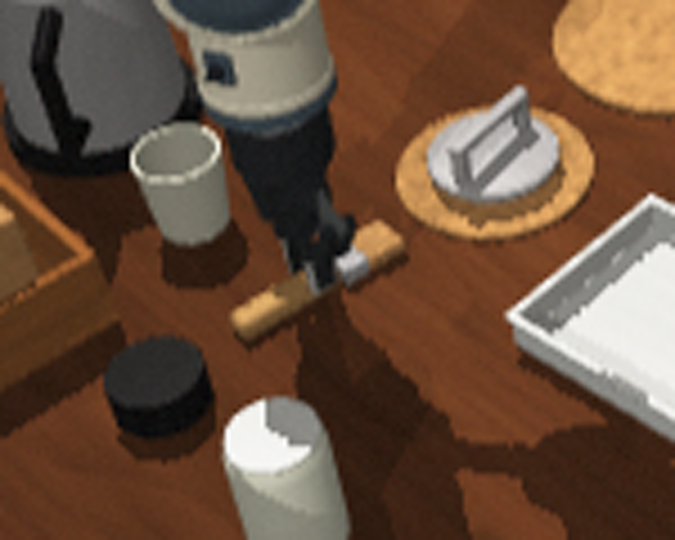

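jog_arm(series=[{"dx": 0,"dy": -3,"dz": 0,"rx": 0,"ry": 0,"rz": 0,"fingers": 1},{"dx": 0,"dy": -10,"dz": 0,"rx": 0,"ry": 0,"rz": 0,"fingers": 1},{"dx": 0,"dy": -25,"dz": 0,"rx": 0,"ry": 0,"rz": 0,"fingers": 1},{"dx": 0,"dy": -45,"dz": 0,"rx": 0,"ry": 0,"rz": 0,"fingers": 1},{"dx": 0,"dy": -70,"dz": 0,"rx": 0,"ry": 0,"rz": 0,"fingers": 1},{"dx": 0,"dy": -90,"dz": 0,"rx": 0,"ry": 0,"rz": 0,"fingers": 1},{"dx": 0,"dy": -100,"dz": 0,"rx": 0,"ry": 0,"rz": 0,"fingers": 1}])

```text
clock: 24.6
tool_pos: [0.626, -0.3031, 0.1161]
eef_rot: [-1.563, -0.003, -1.61]
ft_force: [0.6, -0.1, 1.0]
finger_gap: 0.255
```

```bash
python3 - <<'E'
from h import *
st()
o=snap("y")
f=o["scene"]["frame"][130:250,180:330]
cv2.imwrite("pics/y1.png",cv2.resize(f,None,fx=4.5,fy=4.5,interpolation=cv2.INTER_CUBIC))
# tray centre ~ (.4635,-.0315) yaw 4.7; place brush at tray y -0.032
n=np.radians(4.7); Q=np.array([[np.cos(n),-np.sin(n)],[np.sin(n),np.cos(n)]])
p=Q@[0,-.034]+np.array([.4635,-.032]); print(p)
rel([*p,.16],Rtool(2.5+4.7-2.5))
E
```

```text
t 24.6 p [ 0.626  -0.3031  0.1161] rpy [-89.6  -0.2 -92.2] F [ 0.6 -0.1  1. ] gap 0.255 q [-0.54  0.7   1.28  0.    1.15  1.07]
[ 0.46628591 -0.06588567]
d(mm) [-230.6  -47.3 -168.4] r(deg) [ -0.15 -96.94   0.48] dist 289 ang 96.9
```

View pics/y1.png

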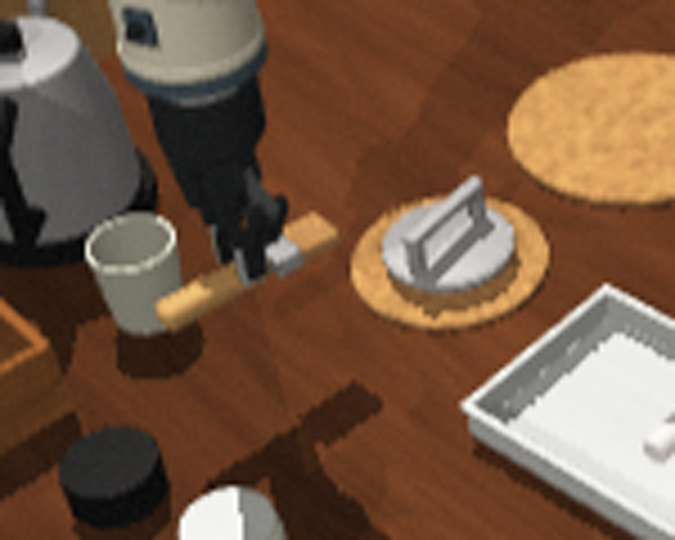

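jog_arm(series=[{"dx": -10,"dy": -20,"dz": -8,"rx": 0,"ry": -6.9,"rz": 0,"fingers": 1},{"dx": -24,"dy": -40,"dz": -18,"rx": 0,"ry": -13.8,"rz": 0,"fingers": 1},{"dx": -40,"dy": -55,"dz": -30,"rx": 0,"ry": -20.7,"rz": 0,"fingers": 1},{"dx": -58,"dy": -65,"dz": -44,"rx": 0,"ry": -27.6,"rz": 0,"fingers": 1},{"dx": -78,"dy": -70,"dz": -60,"rx": 0,"ry": -34.5,"rz": 0,"fingers": 1},{"dx": -98,"dy": -70,"dz": -76,"rx": 0,"ry": -41.4,"rz": 0,"fingers": 1},{"dx": -118,"dy": -70,"dz": -92,"rx": 0,"ry": -48.3,"rz": 0,"fingers": 1},{"dx": -138,"dy": -70,"dz": -106,"rx": 0,"ry": -55.2,"rz": 0,"fingers": 1},{"dx": -158,"dy": -70,"dz": -120,"rx": 0,"ry": -62.1,"rz": 0,"fingers": 1},{"dx": -178,"dy": -70,"dz": -134,"rx": 0,"ry": -69,"rz": 0,"fingers": 1}])

```text
clock: 25.53
tool_pos: [0.4971, -0.1186, 0.1821]
eef_rot: [-1.571, -0.006, -0.4]
ft_force: [0.5, 0.4, -1.1]
finger_gap: 0.252
```

```bash
python3 - <<'E'
from h import *
st()
n=np.radians(4.7); Q=np.array([[np.cos(n),-np.sin(n)],[np.sin(n),np.cos(n)]])
p=Q@[0,-.023]+np.array([.4635,-.032]); print(p)
rel([*p,.16],Rtool(4.7))
E
```

```text
t 25.53 p [ 0.4971 -0.1186  0.1821] rpy [-90.   -0.4 -22.9] F [ 0.5  0.4 -1.1] gap 0.252 q [-0.35  0.39  1.69 -0.    1.05  0.05]
[ 0.46538459 -0.05492266]
d(mm) [-54.1  21.7  46.3] r(deg) [  0.12 -27.6    0.34] dist 74 ang 27.6
```

jog_arm(series=[{"dx": -12,"dy": 0,"dz": 10,"rx": 0,"ry": -6.9,"rz": 0,"fingers": 1},{"dx": -24,"dy": 0,"dz": 20,"rx": 0,"ry": -13.8,"rz": 0,"fingers": 1},{"dx": -37,"dy": 3,"dz": 31,"rx": 0,"ry": -20.7,"rz": 0.3,"fingers": 1},{"dx": -48,"dy": 10,"dz": 41,"rx": 0,"ry": -26,"rz": 0.3,"fingers": 1},{"dx": -54,"dy": 20,"dz": 46,"rx": 0,"ry": -27.6,"rz": 0.3,"fingers": 1},{"dx": -54,"dy": 22,"dz": 46,"rx": 0,"ry": -27.6,"rz": 0.3,"fingers": 1},{"dx": -54,"dy": 22,"dz": 46,"rx": 0,"ry": -27.6,"rz": 0.3,"fingers": 1}])

```text
clock: 26.12
tool_pos: [0.4647, -0.055, 0.1588]
eef_rot: [-1.572, 0.002, 0.081]
ft_force: [0.1, -0.0, -0.4]
finger_gap: 0.252
```

```bash
python3 - <<'E'
from h import *
st()
n=np.radians(4.7); Q=np.array([[np.cos(n),-np.sin(n)],[np.sin(n),np.cos(n)]])
p=Q@[0,-.023]+np.array([.4635,-.032])
rel([*p,.05],Rtool(4.7));rel([*p,.018],Rtool(4.7))
o=snap("z")
f=o["scene"]["frame"][150:290,260:400]; g=o["top"]["frame"][165:265,270:380]
cv2.imwrite("pics/z1.png",cv2.resize(f,None,fx=4,fy=4,interpolation=cv2.INTER_CUBIC))
cv2.imwrite("pics/z2.png",cv2.resize(g,None,fx=4,fy=4,interpolation=cv2.INTER_CUBIC))
E
```

```text
t 26.12 p [ 0.4647 -0.055   0.1588] rpy [-90.1   0.1   4.7] F [ 0.1 -0.  -0.4] gap 0.252 q [-0.24  0.37  1.81 -0.    0.96 -0.32]
d(mm) [  0.9 108.8   0.2] r(deg) [ 0.09 -0.04 -0.11] dist 109 ang 0.2
d(mm) [  1.  140.8   0.3] r(deg) [ 0.09 -0.04 -0.11] dist 141 ang 0.2
```

View pics/z1.png

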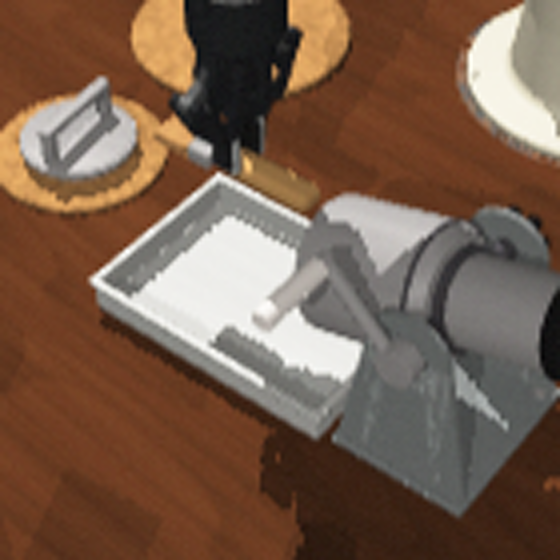

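View pics/z2.png

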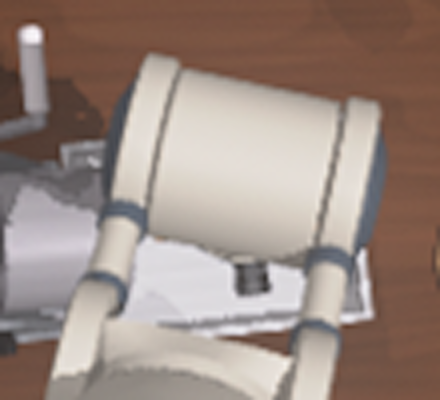

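```bash
python3 - <<'E'
from h import *
S=load("z")["scene"]
n=np.radians(4.7); Q=np.array([[np.cos(n),-np.sin(n)],[np.sin(n),np.cos(n)]]); M=np.array([.4495,.1547])
for p in((314,193),(157,130)):
    w=onz(S,un(p,4,260,150),.157); print(w,Q.T@(w[:2]-M))
for y,z in((-.126,.161),(-.095,.055)): print((np.array(proj(S,[*(Q@[0,y]+M),z]))-[260,150])*4)
E
```

```text
[0.45279113 0.01417127 0.157     ] [-0.00823465 -0.14032586]
[ 0.48259402 -0.13059496  0.157     ] [ 0.00960609 -0.2870473 ]
[321.01640385 201.18208772]
[349.94269522 313.8278369 ]
```

jog_arm(series=[{"dx": 0,"dy": 20,"dz": 0,"rx": 0,"ry": 0,"rz": 0,"fingers": 1},{"dx": 0,"dy": 45,"dz": 0,"rx": 0,"ry": 0,"rz": 0,"fingers": 1},{"dx": 0,"dy": 70,"dz": 0,"rx": 0,"ry": 0,"rz": 0,"fingers": 1},{"dx": 0,"dy": 92,"dz": 0,"rx": 0,"ry": 0,"rz": 0,"fingers": 1},{"dx": 0,"dy": 110,"dz": 0,"rx": 0,"ry": 0,"rz": 0,"fingers": 1},{"dx": 0,"dy": 122,"dz": 0,"rx": 0,"ry": 0,"rz": 0,"fingers": 1},{"dx": 0,"dy": 131,"dz": 0,"rx": 0,"ry": 0,"rz": 0,"fingers": 1},{"dx": 0,"dy": 136,"dz": 0,"rx": 0,"ry": 0,"rz": 0,"fingers": 1},{"dx": 0,"dy": 138,"dz": 0,"rx": 0,"ry": 0,"rz": 0,"fingers": 1}])

```text
clock: 26.97
tool_pos: [0.4659, -0.0564, 0.0213]
eef_rot: [-1.573, 0.0, 0.08]
ft_force: [-0.9, 0.2, -1.0]
finger_gap: 0.254
```

```bash
python3 - <<'E'
from h import *
st()
o=snap("aa")
f=o["scene"]["frame"][150:290,260:400]
cv2.imwrite("pics/aa1.png",cv2.resize(f,None,fx=4,fy=4,interpolation=cv2.INTER_CUBIC))
E
```

```text
t 26.97 p [ 0.4659 -0.0564  0.0213] rpy [-90.1   0.    4.6] F [-0.9  0.2 -1. ] gap 0.254 q [-0.25  0.62  1.93 -0.    0.59 -0.32]
```

View pics/aa1.png

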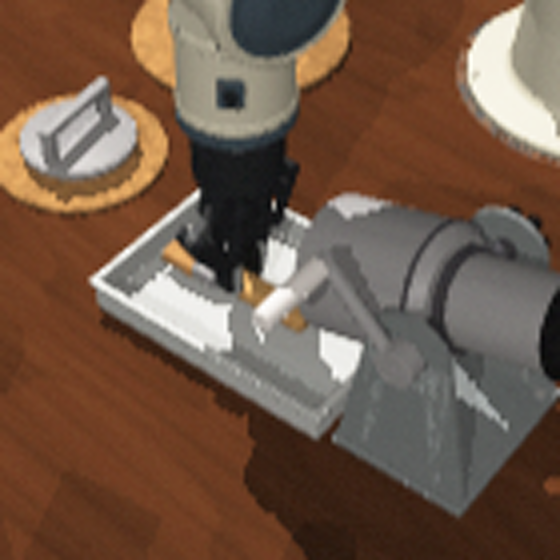

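jog_arm(series=[{"dx": 0,"dy": 1.5,"dz": 0,"rx": 0,"ry": 0,"rz": 0,"fingers": 1},{"dx": 0,"dy": 3,"dz": 0,"rx": 0,"ry": 0,"rz": 0,"fingers": 1},{"dx": 0,"dy": 4,"dz": 0,"rx": 0,"ry": 0,"rz": 0,"fingers": 1},{"dx": 0,"dy": 4,"dz": 0,"rx": 0,"ry": 0,"rz": 0,"fingers": 1}])

```text
clock: 27.4
tool_pos: [0.4661, -0.0563, 0.018]
eef_rot: [-1.573, -0.001, 0.08]
ft_force: [0.4, -0.1, -1.2]
finger_gap: 0.255
```

jog_arm(series=[{"dx": 0,"dy": 1,"dz": 0,"rx": 0,"ry": 0,"rz": 0,"fingers": 1},{"dx": 0,"dy": 2,"dz": 0,"rx": 0,"ry": 0,"rz": 0,"fingers": 1},{"dx": 0,"dy": 2,"dz": 0,"rx": 0,"ry": 0,"rz": 0,"fingers": 1}])

```text
clock: 27.65
tool_pos: [0.4661, -0.0563, 0.0159]
eef_rot: [-1.573, -0.001, 0.08]
ft_force: [0.5, -0.1, -0.8]
finger_gap: 0.253
```

jog_arm(series=[{"dx": 0,"dy": 1,"dz": 0,"rx": 0,"ry": 0,"rz": 0,"fingers": 1},{"dx": 0,"dy": 1.5,"dz": 0,"rx": 0,"ry": 0,"rz": 0,"fingers": 1},{"dx": 0,"dy": 1.5,"dz": 0,"rx": 0,"ry": 0,"rz": 0,"fingers": 1}])

```text
clock: 27.9
tool_pos: [0.4661, -0.0563, 0.015]
eef_rot: [-1.573, -0.001, 0.08]
ft_force: [-2.4, 0.4, 18.0]
finger_gap: 0.253
```

jog_arm(series=[{"dx": 0,"dy": -0.3,"dz": 0,"rx": 0,"ry": 0,"rz": 0,"fingers": 0.6},{"dx": 0,"dy": -0.3,"dz": 0,"rx": 0,"ry": 0,"rz": 0,"fingers": 0.3},{"dx": 0,"dy": -0.3,"dz": 0,"rx": 0,"ry": 0,"rz": 0,"fingers": 0},{"dx": 0,"dy": -0.3,"dz": 0,"rx": 0,"ry": 0,"rz": 0,"fingers": -0.3},{"dx": 0,"dy": -0.5,"dz": 0,"rx": 0,"ry": 0,"rz": 0,"fingers": -0.3},{"dx": 0,"dy": -10,"dz": 0,"rx": 0,"ry": 0,"rz": 0,"fingers": -0.3},{"dx": 0,"dy": -35,"dz": 0,"rx": 0,"ry": 0,"rz": 0,"fingers": -0.3},{"dx": 0,"dy": -75,"dz": 0,"rx": 0,"ry": 0,"rz": 0,"fingers": -0.3},{"dx": 0,"dy": -115,"dz": 0,"rx": 0,"ry": 0,"rz": 0,"fingers": -0.3},{"dx": 0,"dy": -155,"dz": 0,"rx": 0,"ry": 0,"rz": 0,"fingers": -0.3}])

```text
clock: 28.73
tool_pos: [0.4652, -0.0557, 0.1723]
eef_rot: [-1.573, -0.001, 0.08]
ft_force: [1.9, -0.3, -0.7]
finger_gap: 0.65
```

jog_arm(series=[{"dx": 0,"dy": -40,"dz": -20,"rx": 0,"ry": 0,"rz": 0,"fingers": -0.3},{"dx": 0,"dy": -80,"dz": -50,"rx": 0,"ry": 0,"rz": 0,"fingers": -0.3},{"dx": 0,"dy": -110,"dz": -85,"rx": 0,"ry": 0,"rz": 0,"fingers": -0.3},{"dx": 0,"dy": -120,"dz": -125,"rx": 0,"ry": 0,"rz": 0,"fingers": -0.3},{"dx": 0,"dy": -120,"dz": -165,"rx": 0,"ry": 0,"rz": 0,"fingers": -0.3},{"dx": 0,"dy": -120,"dz": -205,"rx": 0,"ry": 0,"rz": 0,"fingers": -0.3},{"dx": 0,"dy": -120,"dz": -245,"rx": 0,"ry": 0,"rz": 0,"fingers": -0.3},{"dx": 0,"dy": -120,"dz": -285,"rx": 0,"ry": 0,"rz": 0,"fingers": -0.3},{"dx": 0,"dy": -120,"dz": -300,"rx": 0,"ry": 0,"rz": 0,"fingers": -0.3},{"dx": 0,"dy": -120,"dz": -300,"rx": 0,"ry": 0,"rz": 0,"fingers": -0.3}])

```text
clock: 29.57
tool_pos: [0.4885, -0.3588, 0.2932]
eef_rot: [-1.574, -0.0, 0.077]
ft_force: [-0.6, 1.0, -1.0]
finger_gap: 0.653
```

```bash
python3 - <<'E'
from h import *
st()
o=snap("ab")
f=o["scene"]["frame"][150:290,240:400]; g=o["top"]["frame"][165:265,230:380]
cv2.imwrite("pics/ab1.png",cv2.resize(f,None,fx=4.2,fy=4.2,interpolation=cv2.INTER_CUBIC))
cv2.imwrite("pics/ab2.png",cv2.resize(g,None,fx=5,fy=5,interpolation=cv2.INTER_CUBIC))
E
```

```text
t 29.57 p [ 0.4885 -0.3588  0.2932] rpy [-90.2  -0.    4.4] F [-0.6  1.  -1. ] gap 0.653 q [-0.73  0.41  1.31 -0.    1.42 -0.81]
```

View pics/ab1.png

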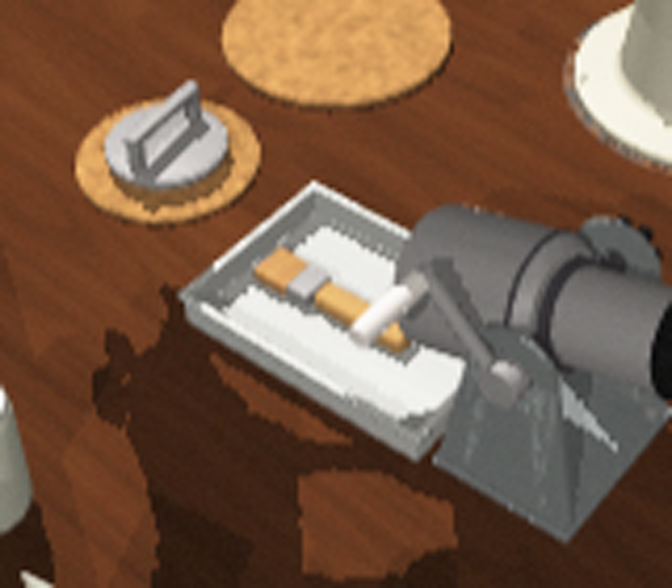

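View pics/ab2.png

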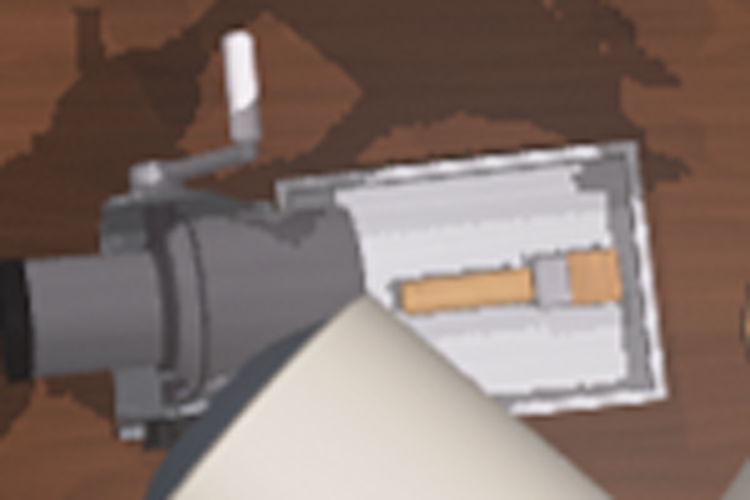

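View pics/ab_scene.png

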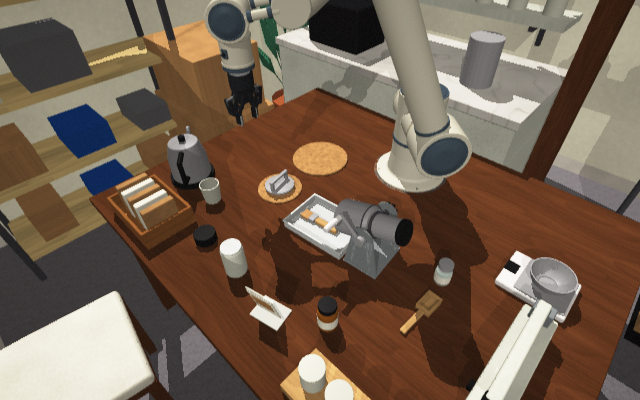

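```bash
python3 - <<'E'
from h import *
o=load("ab");T=o["top"]; u=lambda p:un(p,5,230,165)
c,n=rect(T,[[.087,.122],[.087,-.122],[-.087,-.122]],[u(p) for p in((276,182),(637,141),(668,396))],.032)
Q=np.array([[np.cos(n),-np.sin(n)],[np.sin(n),np.cos(n)]])
for p in((620,275),(400,298)): w=onz(T,u(p),.018); print("brush in tray",Q.T@(w[:2]-c))
M=np.array([.4495,.1547]);k=np.radians(4.7);K=np.array([[np.cos(k),-np.sin(k)],[np.sin(k),np.cos(k)]]); print("tray in mill",K.T@(c-M))
g=tri(T,u((241,70)),o["scene"],un((388,308),4.2,240,150)); print("grip",g,K@[.121,-.065]+M)
a=load("a")["scene"]["frame"].astype(int);b=o["scene"]["frame"].astype(int)
E
```

```text
c [ 0.4638 -0.0335] yaw 5.15 res [[-0.1, 0.3], [-0.7, -0.5], [0.8, 0.2]]
brush in tray [-0.00124354 -0.10088421]
brush in tray [0.00048573 0.04850145]
tray in mill [-0.0011707  -0.18871822]
grip [0.58341184 0.1028212  0.20934452] [0.57541913 0.09983313]
```

```bash
python3 - <<'E'
from h import *
o=load("ab"); u=lambda p:un(p,5,230,165)
print(tri(o["top"],u((241,87)),o["scene"],un((388,308),4.2,240,150)))
print(workorder.close_job()); st()
E
```

```text
[0.57644219 0.10110077 0.20246774]
the job is handed in; nothing more can be done
None
the job is handed in; nothing more can be done
```

The job is done in the order asked and handed in after about 30 s, but one force reading may have gone over the 120 N wrist limit.

**Force to note:** my first push on the lever jammed by friction. The reading at the end of that move was about 121 N (−34, 95, 67 N). I backed off at once and redid the swing along the lever's arc at about 5–10 N. The final press against the end stop read about 27 N. If 121 N counts as passing the limit, the run fails on that point. Setting the lid down also touched the mat at about 38 N.

**Last checks:**

| Item | Result |
|---|---|
| Tray | Dragged by its far rim without lifting. Centred on the mill to about 1–2.5 mm, gap to the foot about 6 mm, square within about 0.5°. |
| Lid | Handle up, in the middle of the smaller cork mat. |
| Drum | Lever grip measured at (0.576, 0.101, 0.202); the stop position is (0.575, 0.100, 0.203), so it is at the end stop with its mouth over the tray. |
| Brush | Flat on the tray floor, along the tray's length. Bristle tip about 11 mm from the wall, handle end clear of the drum mouth. |
| Other things | Appear unmoved in the last pictures; I did not measure them. The gripper was about 0.3 m up and touching nothing. |

**Disagreements:** the scene camera reads about 5 mm to +y of the top camera. I therefore compared the tray and mill within the same view where I could. My first lever-grip check after placing the brush was off by about 10 mm because I picked the wrong point on the shaded grip; picking the grip's middle gave the match in the table.

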